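Hang the weighted cup on the free hook of the classroom balance

TASK

Hang the green cup that stands on the desk, with the steel weight inside it, on the free hook of the wooden balance. Keep hold and ease it down slowly as the beam tips towards level, so that the beam never drops or jerks, and let go gently once the balance carries the cup: both cups must end hanging quietly and the beam near level. Do not disturb the other things on the desk.

Things in the scene. Friction and masses are not known exactly. Their poses are not given: they have to be found in the camera images.
- cup: The green plastic cup standing on the desk: 68 mm across at the foot, 80 mm at the rim, 75 mm high, wall 3 mm, floor 5 mm, 60 g (+-5 %). Origin: centre of its underside, z up. A stiff bail that does not fold stands over it in the cup's x-z plane: two flat legs rise from the rim at x = -39 and +39 mm to -30 and +30 mm at the top, joined by a cross bar.
- cup_bail (a point): Middle of this bail's cross bar, on its centre line, 150 mm above the cup's underside; axes as the cup's. The bar is round, 8 mm thick, runs along the cup's x, straight for the middle 20 mm and dropping 4 mm towards the legs.
- cup_leg (a point): Good place to hold the cup: point on the bail leg at the cup's -x (robot's) side, 45 mm below the cross bar and 34.9 mm from the cup's middle; axes as the cup's. The leg is 14 mm wide along the cup's y (pinch it across this) and 5 mm thick, nearly upright. Held here the hook stays clear of the fingers.
- weight: Steel weight with a small knob, 34 mm across, 42 mm high, 250 g (+-5 %), standing loose in that cup, up to 12 mm off its middle. Origin: centre of its underside. It stays in if the cup is kept roughly upright; with it the hung cup leans up to about 5 degrees.
- balance: Wooden school balance, fixed. Base 170 mm deep (its x), 130 mm wide (its y), 20 mm high; origin at the centre of the base's underside. Two upright cheeks carry a beam that runs along y and tips about an axis along x. Under each end of the beam hangs an open wire hook.
- pivot (a point): Pivot of the beam, on the stand, 265 mm above the desk; axes as the balance's. The beam is 430 mm long (y), 44 mm wide (x), 16 mm thick; its underside lies 6 mm below the pivot axis. It overhangs the hooks, so an upright gripper cannot get there: lean the tool back about 25 to 45 degrees towards the balance's -x (robot's) side.
- hook_free (a point): Seat of the free hook, at the beam's -y (right) end: where the centre of a hung bar lies, 180 mm out and 50 mm below the pivot (beam level). Moves with the beam; axes as the beam's. The hook is 8 mm wire in the y-z plane: shank 164 mm out, a V open upward, lip 201 mm out with its top 16 mm above the seat. An 8 mm bar enters from the outer end, 30 mm (+-10) above the seat, and is then lowered.
- hook_used (a point): The same point of the hook at the +y (left) end, which carries the other cup.
- beam (a joint): Beam tilt, rad: 0 level, negative with the +y (left) end down; stops at -0.21 and +0.21. It starts on the -0.21 stop. Little friction; about 2.2 N down on the free hook starts it off the stop (a loaded cup weighs 3 N), and with both cups hung it settles within 0.1 rad of level. Let go while still on the stop it drops. Swinging faster than 0.5 rad/s counts as dropped or jerked.
- cup_hung: The other green cup, of the same shape, size and weight, hanging on the left hook at the start. Origin at the centre of its underside.
- cup_hung_bail (a point): Middle of the cross bar of the hung cup's bail.
- weight_hung: The same kind of steel weight, 250 g (+-5 %), in the hung cup. Origin: centre of its underside.
- staple_remover: Pink plastic staple remover, 60 x 28 x 40 mm, lying on the desk. Bystander.
- stamp: Rubber stamp with red handle: foot 34 x 66 mm, 86 mm tall. Bystander.
- bead_frame: Wooden counting bead frame, 214 mm wide, 174 mm high, feet 70 mm deep, standing on the left. Bystander.
- desk_lamp: Battery desk lamp, fixed: round white base 130 mm across with a white toggle, 355 mm high, its shade reaching 113 mm from the base's centre towards its own -x. Stands on the left. Bystander.
Mind the look-alikes: they are no part of the job. Leave any purple or yellow look-alike of the cup alone.

How it is judged (in metres and radians):
On the way, in this order (a step that is already met when the one before it is completed fails the run):
1. the standing cup is lifted clear of the desk in the gripper (height (world z) of cup above 0.02 m and contact force between the fingers and cup above 0.5 N), for 0.2 s.
2. its cross bar lies in the free hook (distance between cup_bail and hook_free below 0.018 m), for 0.2 s.
At the end, for the whole second after the job is handed in: Cup on the free hook (bar within 18 mm of its seat), leaning under 12 degrees, slower than 40 mm/s, its weight inside; the other cup, with its weight, still on its hook; beam within 0.13 rad of level and under 0.06 rad/s; robot has let go (distance between cup_bail and hook_free below 0.018 m and distance between cup_hung_bail and hook_used below 0.018 m and value of joint beam between -0.13 and 0.13 rad and velocity of joint beam between -0.06 and 0.06 rad/s and angle between cup's own z axis and vertical below 0.21 rad and linear speed of cup below 0.04 m/s and distance between weight and cup below 0.035 m and distance between weight_hung and cup_hung below 0.035 m); the robot touches nothing.
It fails at once if the beam drops or is jerked (swings faster than 0.5 rad/s) (velocity of joint beam above 0.5 rad/s or velocity of joint beam below -0.5 rad/s).
It fails at once if the other cup comes off its hook (distance between cup_hung_bail and hook_used above 0.025 m).
It fails at once if a weight falls out of its cup (distance between weight and cup above 0.06 m or distance between weight_hung and cup_hung above 0.06 m).
It fails at once if another thing on the desk is disturbed (moved over 20 mm) (distance of any of staple_remover, stamp, bead_frame from where it was at the start of the episode above 0.02 m).
It also fails if it takes over 58 s, if anything falls off the work surface, if the arm or the gripper's body presses on something with over 40 N, if the wrist force passes 120 N, or if a joint passes its speed limit or range.

ROBOT

A 6-joint arm with a two-finger parallel gripper is mounted at the origin on the work surface. World frame = base frame: x ahead of the robot, y to its left, z up, the work surface at z = 0. Lengths are in m, angles in degrees, forces in N, time in s.
With the tool pointing down it reaches from about 0.3 to 0.75 m from the base axis. Payload 8.5 kg.
Tool frame: the origin (TCP) lies on the mounting face of the last link; the fingertips stand 173 mm ahead of it and the grasp point (between the pads) lies 155 mm ahead of it (env.tips_ahead is the distance from the TCP to the fingertips, in m); x points along the fingers, z is the direction in which the jaws open and shut, and the axes are right-handed (so a half turn about x gives the same grasp; the last joint's range is limited). The gripper opens to 85 mm and grips with 20 to 120 N. Pads are 22 mm wide; open, the fingers measure 114 mm over their backs; the gripper's body (76 mm by 85 mm) begins 54 mm behind the grasp point. The pads swing forward as they close: fully open they stand 13 mm farther back than shut.
Start: joints at [-83.784, 21.807, 74.336, -0, 83.858, -12.336], TCP at [0.175, -0.521, 0.405] pointing down, gripper open.
Joint ranges: [-178.18, 178.18], [-50.72, 133.34], [12.68, 142.11], [-81.47, 261.47], [9.98, 163.14], [-165.26, 165.26]. Speed limits (degrees/s): [136.94, 136.94, 180, 180, 180, 180].

INTERFACE

Orientations are given as a 3x3 rotation matrix whose columns are the frame's x, y, z axes.
In Python, from rig import env, optics gives the robot as it stands.
- The arm moves only by the shell command python3 -m inch 'ROWS' [FORCE]. ROWS is JSON, a list of rows, each a list of 3 entries, a list of its own where there are three numbers: the closure, from -1 (fully open) to 1 (shut), then the shift along the tool's x, y, z in units of 30 mm (1.0 is 30 mm), then the turn about the tool's x in units of 5 degrees (1.0 is 5 degrees). In form: [[hand, [x, y, z], yaw], ...]. A call has exactly 8 rows; each row shifts and turns the commanded pose from where the row before left it, along the tool's axes as they then stand; what a row does not reach is not made up. A row lasts 1/12 s, in which the tool goes at most 41.7 mm and 7.16 degrees, less where a joint would pass 70% of its speed; a pose out of reach is approached as far as the arm can. A call is refused whole if a number of a shift passes 1 or a number of a turn 1, either way. A call with a gripper value outside its range is refused whole. The fingers move at their own pace and stop on an object; FORCE is the grip in N (left out, the last holds). Time passes only in rows, so rows that do not move let the fingers close, or fill a call up. It gives the time, the measured TCP pose, the force and the opening at its end, in the units of the state.
- env.observe(): the state, without advancing time (a new reading comes with each control period).
- optics.get_image(name): name is "scene" or "side" or "wrist"; returns the picture (480x640x3 uint8, red, green, blue); there is no depth.
- optics.camera_params(name): a dict with "fx", "fy", "cx", "cy" (pixels), "xyz" and "rotation" of the camera in the world. Camera axes: x right, y down, z forward; pixel columns grow to the right and rows downward; lengths in m; the calibration is good to about 2 mm. The wrist camera is an equidistant fisheye: a pixel r from the principal point sees the ray r / f radians off the axis. A picture is of the moment at which its call begins: read the wrist's pose just before it. camera_params takes no time and is no camera call; for the wrist camera it gives the pose at the moment of the call.
- env.close_job(): hands the job in, once; it reports no verdict.
The state is a dict: "time_s": time; "q": joint angles; "qvel": joint speeds; "joint_efforts": joint torques, N m; "position": TCP position; "tool_rot": TCP orientation; "ft_force": force on the tool from outside, world axes, zero at the start; "wrist_torque": the same for the moment, N m; "grip_width": finger opening in m.
Only numpy, scipy, OpenCV 4.12 (cv2) and the standard library are available. Lean on these libraries where they do the work, as an engineer would, in place of code of your own. Each camera call takes 0.05 s, during which the arm holds its last target.

## Working session

There is one attempt and no reset: what is moved stays moved. The work goes in short steps, Python scripts to look and compute and a shell command to move; the robot and the scene stay as the last step left them, time stands still between calls to the robot, and variables do not carry over. Pictures are saved under pics/ and viewed, and the job is handed in when it is done.

```bash
ls -la; mkdir -p pics
python3 - <<'E'
from rig import env, optics
import cv2,numpy as np
s=env.observe()
print({k:np.round(v,4).tolist() for k,v in s.items()})
for n in ["scene","side","wrist"]:
    p=optics.camera_params(n); print(n,{k:np.round(v,4).tolist() if not isinstance(v,str) else v for k,v in p.items()})
    im=optics.get_image(n); cv2.imwrite(f"pics/{n}0.png",im[:,:,::-1])
E
```

```text
total 12
drwxr-xr-x  3 agent agent 4096 Dec  7 00:08 .
drwxr-xr-x 23 root  root  4096 Dec  7 00:08 ..
drwxr-xr-x  2 agent agent 4096 Dec  7 00:08 pics
{'time_s': 0.0, 'q': [-83.7837, 21.8409, 74.383, 0.001, 83.8587, -12.3369], 'qvel': [-0.0777, -0.044, 0.0521, -0.0179, -0.0019, -0.002], 'joint_efforts': [0.0003, -44.8458, -23.1275, -0.0002, 0.0048, 0.0001], 'position': [0.175, -0.5214, 0.4041], 'tool_rot': [[-0.0001, 0.948, 0.3182], [0.0014, 0.3182, -0.948], [-1.0, 0.0003, -0.0014]], 'ft_force': [0.4901, -0.7863, 0.6328], 'wrist_torque': [0.0292, 0.0141, -0.0055], 'grip_width': 0.0856}
scene {'fx': 610.1258, 'fy': 610.1258, 'cx': 330.7375, 'cy': 238.6187, 'xyz': [1.1344, 0.6361, 1.36], 'rotation': [[-0.7528, 0.5154, -0.4094], [0.658, 0.6044, -0.4491], [0.016, -0.6075, -0.7942]]}
side {'fx': 575.5861, 'fy': 575.5861, 'cx': 322.2136, 'cy': 253.7608, 'xyz': [-0.4478, -1.1572, 1.1317], 'rotation': [[0.758, -0.363, 0.5419], [-0.6521, -0.4086, 0.6386], [-0.0104, -0.8375, -0.5464]]}
wrist {'fx': 371.6483, 'fy': 371.6483, 'cx': 316.5336, 'cy': 234.0892, 'xyz': [0.2512, -0.4959, 0.3749], 'rotation': [[0.3179, -0.9, -0.2981], [-0.9481, -0.3024, -0.0982], [-0.0018, 0.3139, -0.9495]]}
```

View pics/scene0.png

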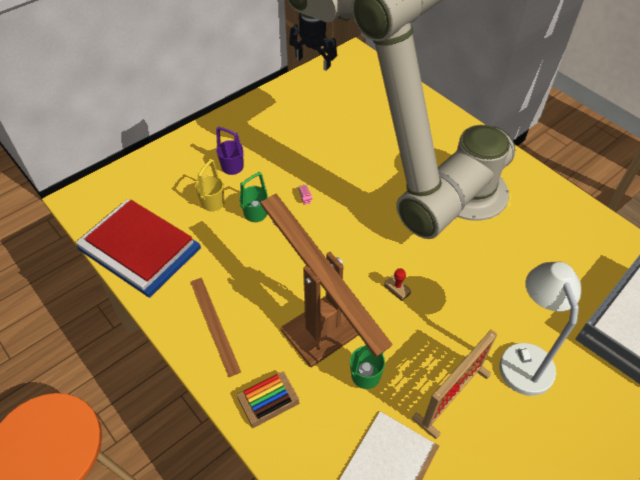

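View pics/side0.png

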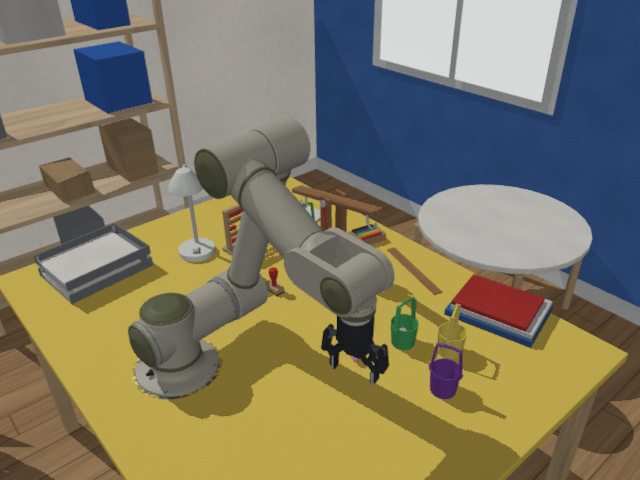

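View pics/wrist0.png

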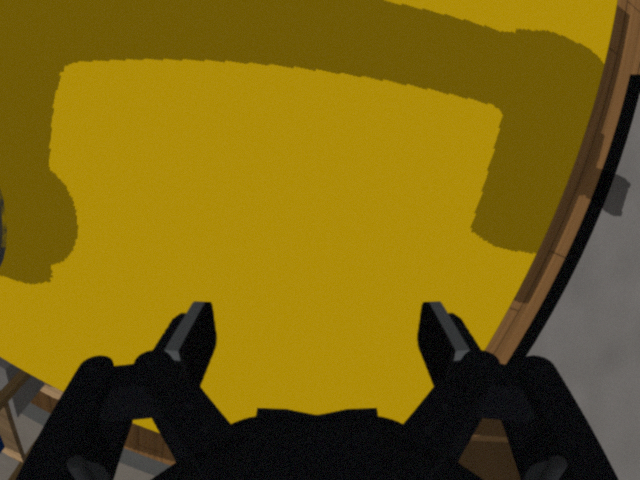

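The scene image shows a green cup standing at about (255,203), and the other green cup hanging at (367,366) under the low left end of the beam. The look-alikes are yellow at (210,190) and purple at (231,152). The only green cup on the desk is the one at (255,203), so that is the target. I'll confirm it in an enlarged crop.

```bash
cat > h.py <<'E'
import numpy as np, cv2
from rig import env, optics
def ray(n,u,v,P=None):
    p=P or optics.camera_params(n)
    x=(u-p['cx'])/p['fx'];y=(v-p['cy'])/p['fy']
    if n=='wrist':
        r=np.hypot(x,y); d=np.array([x/r*np.sin(r),y/r*np.sin(r),np.cos(r)])
    else: d=np.array([x,y,1.])
    R=np.array(p['rotation']); d=R@d; return np.array(p['xyz']),d/np.linalg.norm(d)
def onz(n,u,v,z,P=None):
    o,d=ray(n,u,v,P); return o+d*(z-o[2])/d[2]
def tri(*rs):
    A=np.zeros((3,3));b=np.zeros(3)
    for o,d in rs:
        M=np.eye(3)-np.outer(d,d);A+=M;b+=M@o
    X=np.linalg.solve(A,b)
    return X,[float(np.linalg.norm((np.eye(3)-np.outer(d,d))@(X-o)))*1000 for o,d in rs]
def proj(n,X,P=None):
    p=P or optics.camera_params(n); c=np.array(p['rotation']).T@(np.array(X)-p['xyz'])
    if n=='wrist':
        r=np.arctan2(np.hypot(c[0],c[1]),c[2]);k=r/np.hypot(c[0],c[1]);return p['cx']+p['fx']*c[0]*k,p['cy']+p['fy']*c[1]*k
    return p['cx']+p['fx']*c[0]/c[2],p['cy']+p['fy']*c[1]/c[2]
def crop(src,x0,x1,y0,y1,k,out):
    im=cv2.imread(src)[y0:y1,x0:x1]; cv2.imwrite(out,cv2.resize(im,None,fx=k,fy=k,interpolation=cv2.INTER_CUBIC))
E
python3 - <<'E'
from h import *
crop('pics/scene0.png',190,320,120,240,6,'pics/c1.png')
crop('pics/scene0.png',240,400,180,400,2.7,'pics/c2.png')
crop('pics/side0.png',290,490,180,400,2.7,'pics/c3.png')
E
```

```text
(no output)
```

View pics/c1.png

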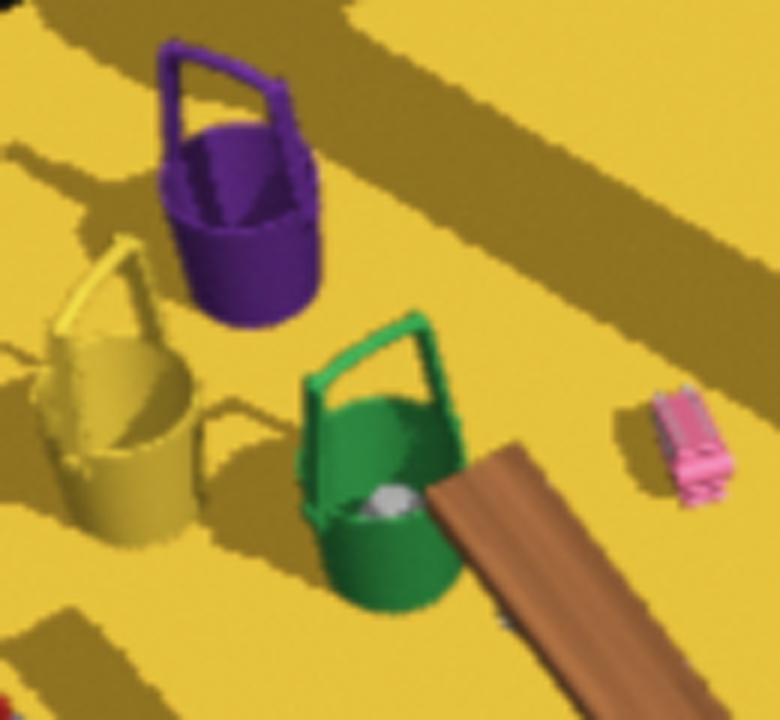

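View pics/c2.png

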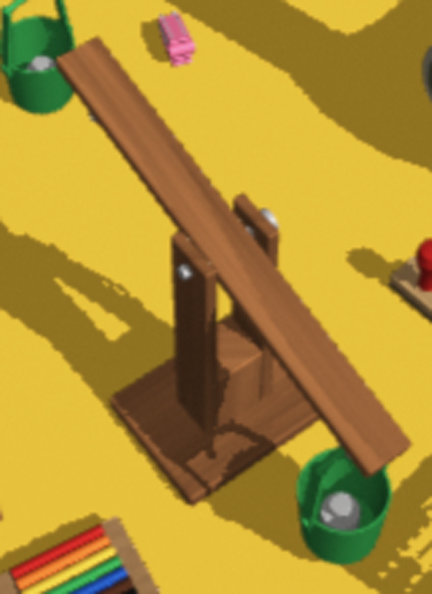

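View pics/c3.png

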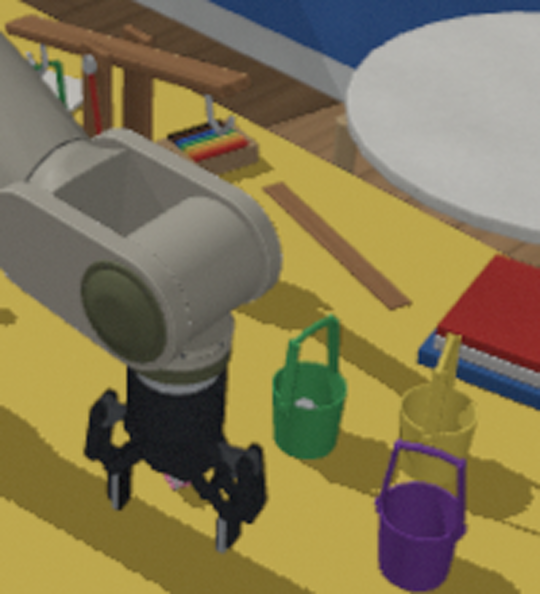

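The crop shows the standing green cup with the grey weight inside, its cross bar running from (242.5,184) to (260,173) in the scene. The side crop shows the same bar from (398.5,308) to (414,299). The free hook hangs below the beam end in the side view. Next I'll measure both.

Run:
```python
from h import *
np.set_printoptions(precision=4,suppress=True)
a=tri(ray('scene',242.5,184.3),ray('side',414.1,300.2)); b=tri(ray('scene',259.7,173.6),ray('side',398.5,308.6))
print(a,b,np.linalg.norm(a[0]-b[0]))
for uv in [(242.5,184.3),(259.7,173.6)]: print(onz('scene',*uv,.148))
print('side',[onz('side',*uv,.148) for uv in [(414.1,300.2),(398.5,308.6)]])
print('bolts',onz('scene',307.8,280.7,.265),onz('scene',339.3,260.7,.265))
f=[onz('scene',261.5,203,.3196),onz('scene',276.3,194.1,.3196)]
l=[onz('scene',377.8,355.6,.230),onz('scene',391.9,344.1,.230)]
print('free',f,np.linalg.norm(f[0]-f[1]));print('low',l,np.linalg.norm(l[0]-l[1]))
F=sum(f)/2;L=sum(l)/2;d=F-L;print(F,L,np.linalg.norm(d),'az',np.degrees(np.arctan2(d[1],d[0])),(F+L)/2)
# base front corners
print('base',[onz('scene',240+x/2.7,180+y/2.7,.02) for x,y in [(113,402),(193,495),(315,420)]])
# green rim mask
im=cv2.cvtColor(cv2.imread('pics/scene0.png'),cv2.COLOR_BGR2HSV)
m=cv2.inRange(im,(50,90,30),(85,255,255));n,lab,st,ce=cv2.connectedComponentsWithStats(m)
print([ (st[i],ce[i]) for i in range(1,n) if st[i][4]>50])
for z,x,y in [('foot',0,0)]: pass
for nm,uv in [('pur',(231,170)),('yel',(211,207)),('cup',(256,219)),('pink',(306,200)),('stamp',(399,292))]: print(nm,onz('scene',*uv,0))
```

```text
(array([ 0.5681, -0.3487,  0.1414]), [3.6609236948982606, 3.660923694898404]) (array([ 0.5085, -0.3476,  0.1427]), [1.690114431916395, 1.6901144319163246]) 0.05960122950200492
[ 0.5689 -0.3403  0.148 ]
[ 0.5101 -0.3419  0.148 ]
side [array([ 0.5646, -0.3559,  0.148 ]), array([ 0.5048, -0.3528,  0.148 ])]
bolts [0.6822 0.0705 0.265 ] [0.5958 0.0751 0.265 ]
free [array([ 0.65  , -0.1287,  0.3196]), array([ 0.6084, -0.1282,  0.3196])] 0.041666479994922324
low [array([0.6763, 0.2851, 0.23  ]), array([0.6362, 0.2853, 0.23  ])] 0.040164600573360854
[ 0.6292 -0.1285  0.3196] [0.6562 0.2852 0.23  ] 0.42413216755617095 az -93.7381140913657 [0.6427 0.0784 0.2748]
base [array([0.7215, 0.0119, 0.02  ]), array([0.7256, 0.1311, 0.02  ]), array([0.5931, 0.1466, 0.02  ])]
[(array([240, 172,  27,  50, 782], dtype=int32), array([252.9872, 200.234 ])), (array([350, 346,  35,  43, 902], dtype=int32), array([366.1519, 367.102 ])), (array([250, 386,  35,  21, 155], dtype=int32), array([266.8968, 396.1161]))]
pur [ 0.4916 -0.5301  0.    ]
yel [ 0.6223 -0.4464  0.    ]
cup [ 0.5499 -0.3256  0.    ]
pink [ 0.3945 -0.2882  0.    ]
stamp [0.413  0.1172 0.    ]
```

The cup's bail is centred near (0.538,-0.348) with its bar along about -1 degrees. The balance pivot is near (0.641,0.076) with yaw about -3.5 degrees. The measured spans (bar 60 mm, beam 424 mm against 430, width 41 mm against 44) fit.

The moves can't pitch the tool directly. I'll go high and stretch out to see what the arm does with the orientation at its reach limit.

```bash
for i in 1 2 3; do :; done; python3 -m inch '[[-1,[-0.3,0.83,-0.63],0.17],[-1,[-0.3,0.83,-0.63],0.17],[-1,[-0.3,0.83,-0.63],0.17],[-1,[-0.3,0.83,-0.63],0.17],[-1,[-0.3,0.83,-0.63],0.17],[-1,[-0.3,0.83,-0.63],0.17],[-1,[-0.3,0.83,-0.63],0.17],[-1,[-0.3,0.83,-0.63],0.17]]' 40
python3 -c "
from h import *
s=env.observe();print(np.round(s['q'],2),np.round(s['position'],3),np.round(s['tool_rot'],3).tolist())"
```

```text
time_s: 0.82
position: [0.3268, -0.321, 0.4771]
tool_rot: [[-0.0, 0.979, 0.203], [0.0, 0.203, -0.979], [-1.0, -0.0, -0.0]]
ft_force: [1.0, 0.6, 0.9]
grip_width: 0.0849
[-59.35   9.71  79.53   0.    90.78  18.96] [ 0.327 -0.321  0.477] [[-0.0, 0.979, 0.203], [0.0, 0.203, -0.979], [-1.0, -0.0, -0.0]]
```

```bash
python3 -m inch '[[-1,[-0.4,0.95,-0.7],0.2],[-1,[-0.4,0.95,-0.7],0.2],[-1,[-0.4,0.95,-0.7],0.2],[-1,[-0.4,0.95,-0.7],0.2],[-1,[-0.4,0.95,-0.7],0.2],[-1,[-0.4,0.95,-0.7],0.2],[-1,[-0.4,0.95,-0.7],0.2],[-1,[-0.4,0.95,-0.7],0.2]]'
python3 -m inch '[[-1,[-0.3,1,-0.6],0.15],[-1,[-0.3,1,-0.6],0.15],[-1,[-0.3,1,-0.6],0.15],[-1,[-0.3,1,-0.6],0.15],[-1,[-0.3,1,-0.6],0.15],[-1,[-0.3,1,-0.6],0.15],[-1,[-0.3,1,-0.6],0.15],[-1,[-0.3,1,-0.6],0.15]]'
python3 -c "
from h import *
s=env.observe();print(np.round(s['q'],2),np.round(s['position'],3),np.round(s['tool_rot'],3).tolist())"
```

```text
time_s: 1.48
position: [0.5285, -0.1219, 0.5732]
tool_rot: [[-0.0, 0.998, 0.065], [0.0, 0.065, -0.998], [-1.0, -0.0, -0.0]]
ft_force: [0.3, -1.2, 0.9]
grip_width: 0.0855
time_s: 2.15
position: [0.6954, 0.0237, 0.5933]
tool_rot: [[0.039, 0.998, -0.038], [0.001, -0.038, -0.999], [-0.999, 0.039, -0.002]]
ft_force: [0.1, 0.4, -0.3]
grip_width: 0.0854
[ -7.81  39.54  12.75   0.44 125.48  84.64] [0.695 0.024 0.593] [[0.039, 0.998, -0.038], [0.001, -0.038, -0.999], [-0.999, 0.039, -0.002]]
```

The elbow limit is reached and the tool starts to lean in the wanted direction. I'll push farther out.

```bash
python3 -m inch '[[-1,[0,1,0],0],[-1,[0,1,0],0],[-1,[0,1,0],0],[-1,[0,1,0],0],[-1,[0,1,0],0],[-1,[0,1,0],0],[-1,[0,1,0],0],[-1,[0,1,0],0]]'
python3 -c "
from h import *
s=env.observe();print(np.round(s['q'],2),np.round(s['position'],3),np.round(s['tool_rot'],3).tolist())"
```

```text
time_s: 2.82
position: [0.7644, 0.0099, 0.5089]
tool_rot: [[0.148, 0.988, -0.037], [0.003, -0.038, -0.999], [-0.989, 0.147, -0.008]]
ft_force: [-0.5, 1.1, 0.2]
grip_width: 0.0854
[ -8.25  46.38  12.77   1.48 112.46  84.59] [0.764 0.01  0.509] [[0.148, 0.988, -0.037], [0.003, -0.038, -0.999], [-0.989, 0.147, -0.008]]
```

```bash
python3 -m inch '[[-1,[-0.9,0.6,0],0],[-1,[-0.9,0.6,0],0],[-1,[-0.9,0.6,0],0],[-1,[-0.9,0.6,0],0],[-1,[-0.9,0.6,0],0],[-1,[-0.9,0.6,0],0],[-1,[-0.9,0.6,0],0],[-1,[-0.9,0.6,0],0]]'
python3 -c "
from h import *
s=env.observe();print(np.round(s['q'],2),np.round(s['position'],3),np.round(s['tool_rot'],3).tolist())"
```

```text
time_s: 3.48
position: [0.6862, 0.0025, 0.631]
tool_rot: [[0.267, 0.963, -0.036], [0.003, -0.038, -0.999], [-0.964, 0.266, -0.013]]
ft_force: [0.6, 0.1, 0.9]
grip_width: 0.0853
[-10.    36.59  12.7    3.15 115.47  83.91] [0.686 0.003 0.631] [[0.267, 0.963, -0.036], [0.003, -0.038, -0.999], [-0.964, 0.266, -0.013]]
```

The lean is 15.5° and it persists. Two or three more pushes should bring it to about 33°.

```bash
python3 -m inch '[[-1,[-0.8,1,0],0],[-1,[-0.8,1,0],0],[-1,[-0.8,1,0],0],[-1,[-0.8,1,0],0],[-1,[-0.8,1,0],0],[-1,[-0.8,1,0],0],[-1,[-0.8,1,0],0],[-1,[-0.8,1,0],0]]'
python3 -m inch '[[-1,[-0.9,0.9,0],0],[-1,[-0.9,0.9,0],0],[-1,[-0.9,0.9,0],0],[-1,[-0.9,0.9,0],0],[-1,[-0.9,0.9,0],0],[-1,[-0.9,0.9,0],0],[-1,[-0.9,0.9,0],0],[-1,[-0.9,0.9,0],0]]'
python3 -c "
from h import *
s=env.observe();print(np.round(s['q'],2),np.round(s['position'],3),np.round(s['tool_rot'],3).tolist())"
```

```text
time_s: 4.15
position: [0.6381, -0.0066, 0.6981]
tool_rot: [[0.416, 0.909, -0.034], [0.003, -0.039, -0.999], [-0.91, 0.415, -0.019]]
ft_force: [-0.6, 1.2, 0.2]
grip_width: 0.0856
time_s: 4.82
position: [0.5496, -0.0124, 0.7847]
tool_rot: [[0.549, 0.835, -0.032], [0.001, -0.039, -0.999], [-0.836, 0.549, -0.023]]
ft_force: [-0.2, 0.2, -0.7]
grip_width: 0.0854
[-14.91  22.31  12.73   8.87 112.3   83.09] [ 0.55  -0.012  0.785] [[0.549, 0.835, -0.032], [0.001, -0.039, -0.999], [-0.836, 0.549, -0.023]]
```

The lean is now 33° with azimuth near 0. Now I'll work out the move to a pre-grasp pose at the leg.

```bash
cat >> h.py <<'E'
def delta(T,label=''):
    s=env.observe();R=np.array(s['tool_rot']);d=np.array(T)-s['position'];u=R.T@d/.03
    print(label,'world d mm',np.round(d*1000,1),'tool units',np.round(u,2),'rows>=',np.ceil(max(abs(u))))
def st():
    s=env.observe();print('t',round(s['time_s'],2),'q',np.round(s['q'],1),'p',np.round(s['position'],4),'x',np.round(np.array(s['tool_rot'])[:,0],3),'z',np.round(np.array(s['tool_rot'])[:,2],3),'G',np.round(np.array(s['position'])+.155*np.array(s['tool_rot'])[:,0],4),'F',np.round(s['ft_force'],2),'w',round(s['grip_width'],4))
E
python3 -c "
from h import *
delta([.374,-.347,.3015])"
```

```text
world d mm [-175.6 -334.6 -483.2] tool units [ 10.23 -13.29  11.7 ] rows>= 14.0
```

```bash
python3 -m inch '[[-1,[0.6,-0.8,0.7],0],[-1,[0.6,-0.8,0.7],0],[-1,[0.6,-0.8,0.7],0],[-1,[0.6,-0.8,0.7],0],[-1,[0.6,-0.8,0.7],0],[-1,[0.6,-0.8,0.7],0],[-1,[0.6,-0.8,0.7],0],[-1,[0.6,-0.8,0.7],0]]'
python3 -c "
from h import *
st();delta([.374,-.347,.3015])"
```

```text
time_s: 5.48
position: [0.4649, -0.1697, 0.5592]
tool_rot: [[0.549, 0.835, -0.032], [0.001, -0.039, -0.999], [-0.836, 0.548, -0.022]]
ft_force: [0.9, 0.1, 0.2]
grip_width: 0.0852
t 5.48 q [-37.1   7.7  71.1  20.1  74.6  54.3] p [ 0.4649 -0.1697  0.5592] x [ 0.549  0.001 -0.836] z [-0.032 -0.999 -0.022] G [ 0.5499 -0.1696  0.4296] F [0.91 0.08 0.2 ] w 0.0852
 world d mm [ -90.9 -177.3 -257.7] tool units [ 5.52 -7.01  6.19] rows>= 8.0
```

```bash
python3 -m inch '[[-0.1,[0.6,-0.8,0.7],0],[-0.1,[0.6,-0.8,0.7],0],[-0.1,[0.6,-0.8,0.7],0],[-0.1,[0.6,-0.8,0.7],0],[-0.1,[0.6,-0.8,0.7],0],[-0.1,[0.6,-0.8,0.7],0],[-0.1,[0.6,-0.8,0.7],0],[-0.1,[0.6,-0.8,0.7],0]]'
python3 - <<'E'
from h import *
st();delta([.374,-.347,.3015])
for n in ['wrist','scene','side']:
    p=optics.camera_params(n); print(n, np.round(p['xyz'],4).tolist(), np.round(p['rotation'],4).tolist() if n=='wrist' else '')
    cv2.imwrite(f'pics/{n}1.png',optics.get_image(n)[:,:,::-1])
E
```

```text
time_s: 6.15
position: [0.3783, -0.3301, 0.33]
tool_rot: [[0.548, 0.836, -0.033], [-0.0, -0.039, -0.999], [-0.836, 0.548, -0.021]]
ft_force: [0.5, -0.7, 0.0]
grip_width: 0.047
t 6.15 q [-59.4  19.   95.1  36.   53.3  14.1] p [ 0.3783 -0.3301  0.33  ] x [ 0.548 -0.    -0.836] z [-0.033 -0.999 -0.021] G [ 0.4633 -0.3301  0.2004] F [ 0.48 -0.71  0.01] w 0.047
 world d mm [ -4.3 -16.9 -28.5] tool units [ 0.72 -0.62  0.59] rows>= 1.0
wrist [0.4623, -0.3334, 0.3498] [[-0.033, -0.9656, 0.258], [-0.9992, 0.0374, 0.0124], [-0.0216, -0.2574, -0.9661]]
scene [1.1344, 0.6361, 1.36] 
side [-0.4478, -1.1572, 1.1317]
```

View pics/wrist1.png

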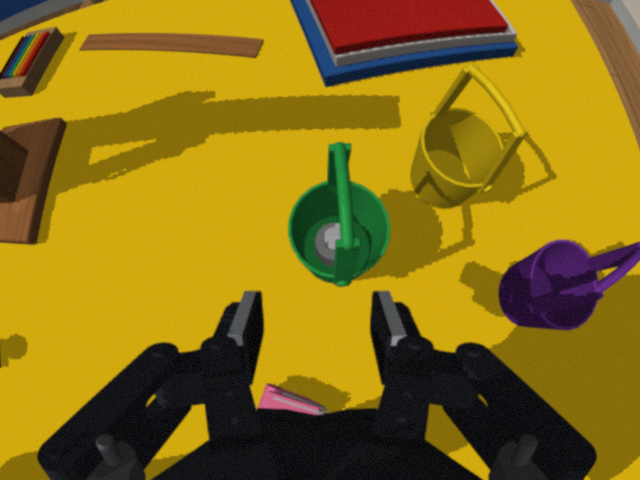

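View pics/side1.png

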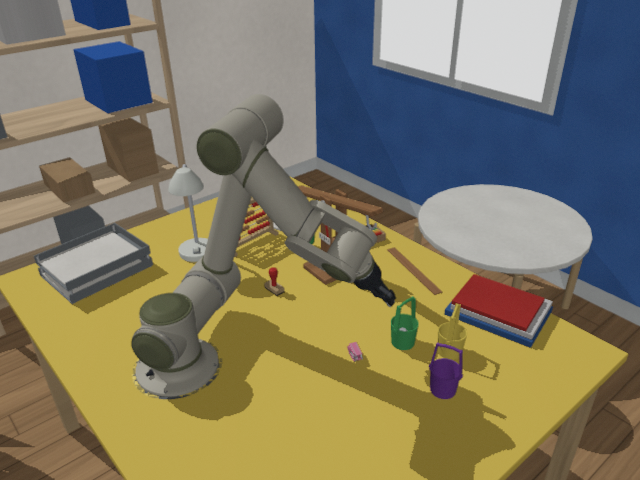

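The wrist view shows the green cup centred at (339,231). Its bar runs from (347,243) near to (340,148) far, with the near leg foot at about (344,280). Yellow and purple are well clear to the right. Now I'll refine the cup pose.

Run:
```python
from h import *
im=cv2.cvtColor(cv2.imread('pics/wrist1.png'),cv2.COLOR_BGR2HSV)
m=cv2.inRange(im,(50,90,30),(85,255,255));m[300:]=0
ys,xs=np.nonzero(m);print(xs.min(),xs.max(),ys.min(),ys.max())
for y in range(140,290,8): 
    x=xs[ys==y]; print(y,(x.min(),x.max()) if len(x) else '',end=' ')
P=optics.camera_params('wrist')
print('\nrim L',onz('wrist',289,229,.075,P),'R',onz('wrist',389.5,229,.075,P))
for uv in [(347,240),(343,190),(340,150)]: print('bar',uv,onz('wrist',*uv,.148,P))
print(onz('wrist',344,281,.075,P), 'hyp leg',proj('wrist',[.503,-.347,.105],P))
crop('pics/wrist1.png',280,400,130,290,3.7,'pics/c4.png')
```

```text
9 389 35 285
140  148 (np.int64(329), np.int64(349)) 156 (np.int64(329), np.int64(348)) 164 (np.int64(329), np.int64(346)) 172 (np.int64(329), np.int64(347)) 180 (np.int64(328), np.int64(348)) 188 (np.int64(311), np.int64(365)) 196 (np.int64(301), np.int64(375)) 204 (np.int64(296), np.int64(382)) 212 (np.int64(292), np.int64(386)) 220 (np.int64(289), np.int64(388)) 228 (np.int64(289), np.int64(389)) 236 (np.int64(289), np.int64(388)) 244 (np.int64(291), np.int64(386)) 252 (np.int64(296), np.int64(383)) 260 (np.int64(301), np.int64(377)) 268 (np.int64(308), np.int64(368)) 276 (np.int64(317), np.int64(356)) 284 (np.int64(337), np.int64(347)) 
rim L [ 0.54001467 -0.30834308  0.075     ] R [ 0.53678679 -0.38577347  0.075     ]
bar (347, 240) [ 0.51165998 -0.34742207  0.148     ]
bar (343, 190) [ 0.54158542 -0.3468494   0.148     ]
bar (340, 150) [ 0.56785323 -0.34662775  0.148     ]
[ 0.49825315 -0.34846491  0.075     ] hyp leg (np.float64(343.56225865470395), np.float64(268.1261772175599))
```

View pics/c4.png

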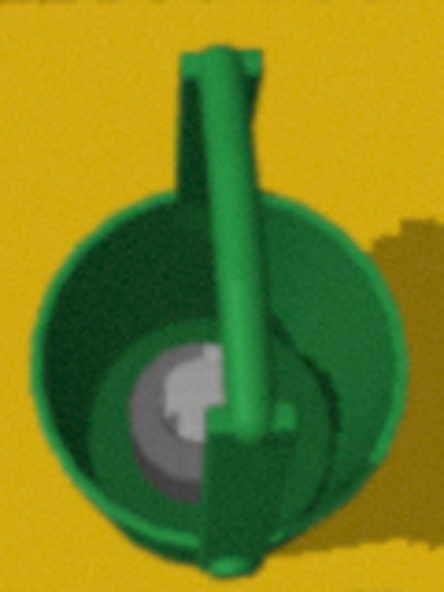

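The wrist view gives the cup centre at (0.539,-0.347) with yaw about 0.5°. This matches the two-view result, and the rim diameter of 78 mm fits. I'll grasp the leg at (0.504,-0.347,0.105).

```bash
python3 -c "
from h import *
R=np.array(env.observe()['tool_rot']);delta(np.array([.504,-.347,.105])-.155*R[:,0])"
```

```text
world d mm [ 40.8 -17.1 -94.6] tool units [ 3.38 -0.56  0.6 ] rows>= 4.0
```

```bash
python3 -m inch '[[-0.1,[0,-0.28,0.3],0],[-0.1,[0,-0.28,0.3],0],[-0.1,[0.6,0,0],0],[-0.1,[0.6,0,0],0],[-0.1,[0.6,0,0],0],[-0.1,[0.6,0,0],0],[-0.1,[0.6,0,0],0],[-0.1,[0.38,0,0],0]]'
python3 - <<'E'
from h import *
st()
R=np.array(env.observe()['tool_rot']);delta(np.array([.504,-.347,.105])-.155*R[:,0])
for n in ['wrist']:
    cv2.imwrite(f'pics/{n}2.png',optics.get_image(n)[:,:,::-1])
E
```

```text
time_s: 6.97
position: [0.4215, -0.3458, 0.2365]
tool_rot: [[0.549, 0.836, -0.031], [0.001, -0.037, -0.999], [-0.836, 0.548, -0.022]]
ft_force: [0.1, -0.6, -0.3]
grip_width: 0.047
t 6.97 q [-56.   30.2  95.2  42.1  42.8   7.5] p [ 0.4215 -0.3458  0.2365] x [ 0.549  0.001 -0.836] z [-0.031 -0.999 -0.022] G [ 0.5065 -0.3456  0.107 ] F [ 0.14 -0.64 -0.35] w 0.047
 world d mm [-2.5 -1.4 -2. ] tool units [ 0.01 -0.1   0.05] rows>= 1.0
```

View pics/wrist2.png

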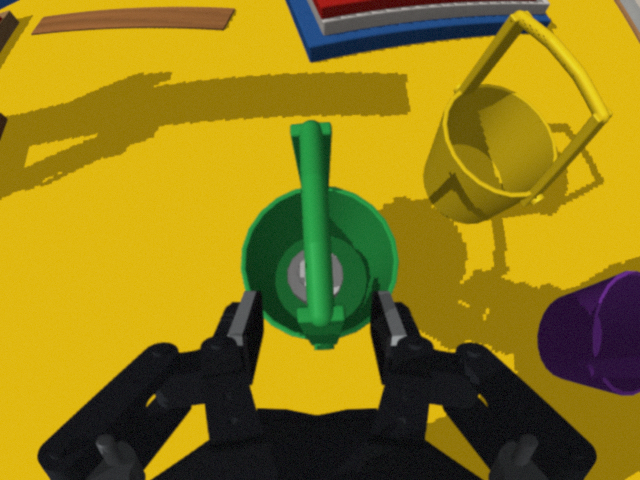

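The wrist image shows the near leg at (320,320), midway between the pads (250 and 380). Closing now.

```bash
python3 -m inch '[[0.2,[0,-0.1,0.05],0],[0.4,[0,0,0],0],[0.6,[0,0,0],0],[0.8,[0,0,0],0],[1,[0,0,0],0],[1,[0,0,0],0],[1,[0,0,0],0],[1,[0,0,0],0]]' 70
python3 -c "
from h import *
st();cv2.imwrite('pics/wrist3.png',optics.get_image('wrist')[:,:,::-1])"
```

```text
time_s: 7.68
position: [0.4176, -0.3484, 0.2359]
tool_rot: [[0.549, 0.835, -0.033], [-0.001, -0.038, -0.999], [-0.836, 0.549, -0.02]]
ft_force: [-2.2, 0.3, 6.6]
grip_width: 0.0122
t 7.68 q [-56.5  30.2  95.4  42.3  42.8   6.8] p [ 0.4176 -0.3484  0.2359] x [ 0.549 -0.001 -0.836] z [-0.033 -0.999 -0.02 ] G [ 0.5027 -0.3486  0.1063] F [-2.22  0.31  6.61] w 0.0122
```

View pics/wrist3.png

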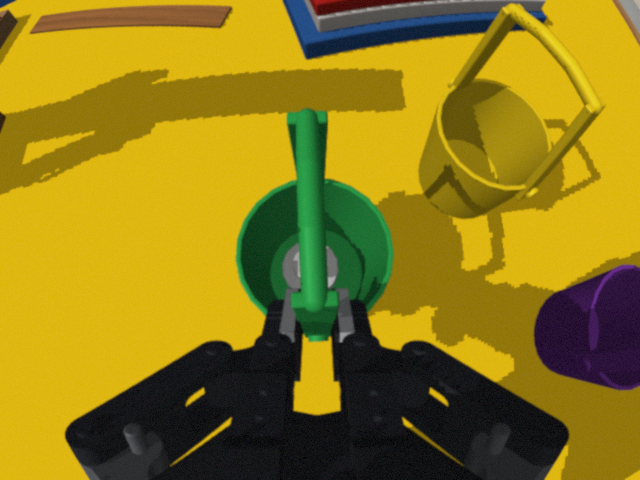

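Gripped: the width is 12 mm on the leg and the image shows the leg at (315,315) between the pads. Lifting.

```bash
python3 -m inch '[[1,[-0.08,0.05,0],0],[1,[-0.15,0.1,0],0],[1,[-0.25,0.16,0],0],[1,[-0.35,0.23,0],0],[1,[-0.35,0.23,0],0],[1,[-0.35,0.23,0],0],[1,[-0.25,0.16,0],0],[1,[-0.1,0.07,0],0]]' 
python3 -c "
from h import *
st();cv2.imwrite('pics/wrist4.png',optics.get_image('wrist')[:,:,::-1]);cv2.imwrite('pics/side4.png',optics.get_image('side')[:,:,::-1])
crop('pics/side4.png',300,500,200,400,3,'pics/side4c.png')"
```

```text
time_s: 8.4
position: [0.4176, -0.3494, 0.3034]
tool_rot: [[0.548, 0.836, -0.032], [0.0, -0.038, -0.999], [-0.836, 0.548, -0.021]]
ft_force: [-0.1, 0.0, -2.4]
grip_width: 0.0123
t 8.4 q [-56.6  24.7  90.9  36.3  50.7  15.6] p [ 0.4176 -0.3494  0.3034] x [ 0.548  0.    -0.836] z [-0.032 -0.999 -0.021] G [ 0.5026 -0.3494  0.1738] F [-0.12  0.04 -2.45] w 0.0123
```

View pics/wrist4.png

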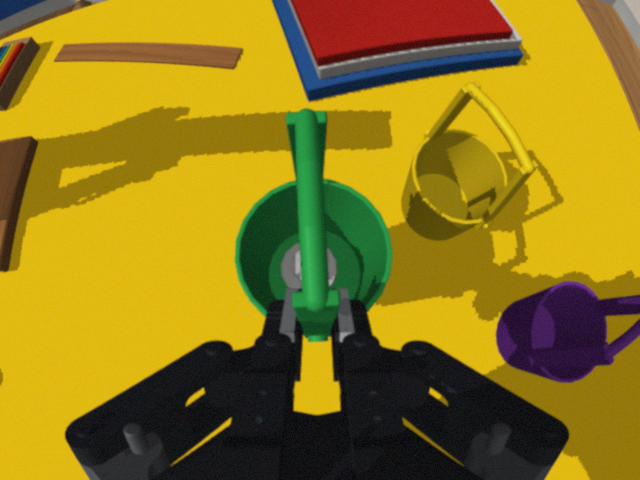

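View pics/side4c.png

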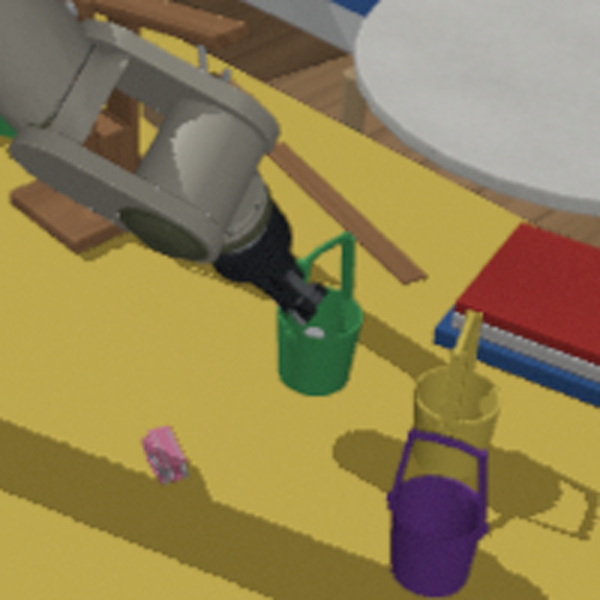

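The cup is lifted about 67 mm, upright, with no slip. Now I'll check the predicted hook position against the side and scene views.

```bash
cat >> h.py <<'E'
def hookpts(th,piv=(.6415,.0765,.265),yaw=-3.5):
    a=np.radians(yaw);ex=np.array([np.cos(a),np.sin(a),0]);ey=np.array([-np.sin(a),np.cos(a),0]);ez=np.array([0,0,1.])
    # th: joint; negative => +y down
    c,s=np.cos(th),np.sin(th); by=c*ey+s*ez; bz=-s*ey+c*ez
    f=lambda x,o,d: np.array(piv)+x*ex-o*by-d*bz
    return dict(seat=f(0,.180,.050),lip=f(0,.201,.034),shank=f(0,.164,.006),shlow=f(0,.164,.040),endN=f(-.022,.215,-.010),endF=f(.022,.215,-.010),endNb=f(-.022,.215,.006),useseat=f(0,-.18,.05),usEnd=f(-.022,-.215,-.010))
E
python3 - <<'E'
from h import *
np.set_printoptions(precision=4,suppress=True)
k=3.5
for n,(x0,x1,y0,y1),src in [('side',(330,430,180,280),'pics/side4.png'),('scene',(240,320,180,260),'pics/scene0.png')]:
    im=cv2.imread(src)[y0:y1,x0:x1]; kk=6; im=cv2.resize(im,None,fx=kk,fy=kk,interpolation=cv2.INTER_CUBIC)
    for nm,X in hookpts(-.21).items():
        u,v=proj(n,X); print(n,nm,X,round(u,1),round(v,1))
        cv2.drawMarker(im,(int((u-x0+.5)*kk),int((v-y0+.5)*kk)),(255,0,255),0,12,1)
    cv2.imwrite(f'pics/hk_{n}.png',im)
E
```

```text
side seat [ 0.6301 -0.1096  0.2536] 369.7 225.9
side lip [ 0.6291 -0.1268  0.2736] 373.8 222.4
side shank [ 0.6316 -0.0848  0.2933] 364.7 211.2
side shlow [ 0.6312 -0.0919  0.2601] 365.9 221.7
side endN [ 0.6068 -0.13    0.3196] 369.7 211.6
side endF [ 0.6507 -0.1326  0.3196] 381.0 207.1
side endNb [ 0.6066 -0.1333  0.304 ] 370.3 216.7
side useseat [0.6516 0.2418 0.1786] 302.4 204.4
side usEnd [0.6325 0.2898 0.23  ] 289.0 188.2
scene seat [ 0.6301 -0.1096  0.2536] 275.4 222.1
scene lip [ 0.6291 -0.1268  0.2736] 270.7 212.0
scene shank [ 0.6316 -0.0848  0.2933] 280.7 217.8
scene shlow [ 0.6312 -0.0919  0.2601] 279.6 225.1
scene endN [ 0.6068 -0.13    0.3196] 276.4 193.3
scene endF [ 0.6507 -0.1326  0.3196] 260.2 202.1
scene endNb [ 0.6066 -0.1333  0.304 ] 275.9 197.0
scene useseat [0.6516 0.2418 0.1786] 370.3 345.8
scene usEnd [0.6325 0.2898 0.23  ] 394.7 344.6
```

View pics/hk_side.png

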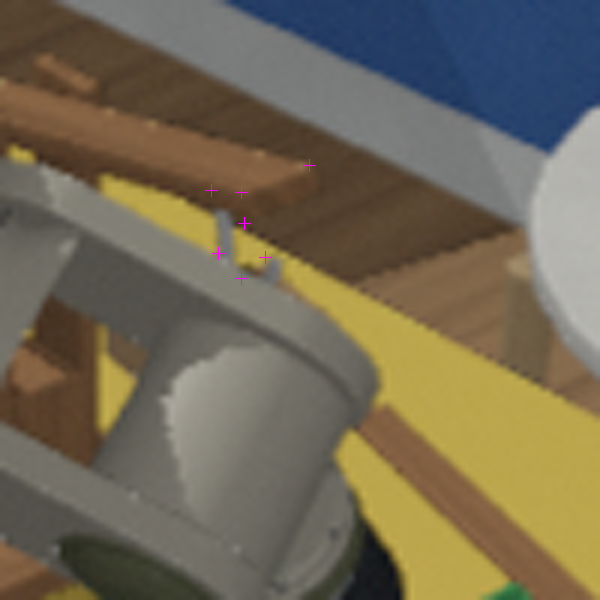

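View pics/hk_scene.png

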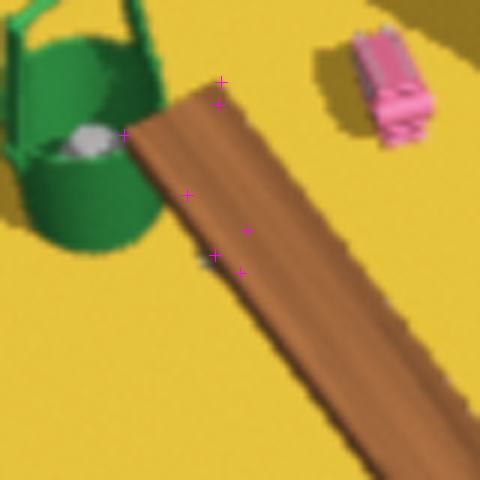

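The predicted hook in the side view is about 1.5 px off the real one. The two cameras disagree by a few mm on the balance, as they did on the cup, so the mean seat is about (0.630,-0.1125,0.254). I'll move the cup to just outside the hook and measure bar against hook in the same pictures.

```bash
cat >> h.py <<'E'
PIV=(.6415,.0735,.265)
BO=np.array([.1214,.0014,-.0859]) # bail - TCP (world, fixed orientation)
def beampt(o,d,th=-.21,x=0,piv=None):
    piv=PIV if piv is None else piv
    a=np.radians(-3.5);ex=np.array([np.cos(a),np.sin(a),0]);ey=np.array([-np.sin(a),np.cos(a),0]);ez=np.array([0,0,1.])
    c,s=np.cos(th),np.sin(th)
    return np.array(piv)+x*ex-o*(c*ey+s*ez)-d*(-s*ey+c*ez)
E
python3 - <<'E'
from h import *
np.set_printoptions(precision=4,suppress=True)
P=optics.camera_params('wrist')
B=np.array(env.observe()['position'])+BO
print('pred B',B,[np.round(proj('wrist',B+[x,0,-.002],P),1) for x in(-.028,0,.028)])
for o in (.27,.235,.18): print(o,beampt(o,.02))
delta(beampt(.27,.02)-BO)
E
```

```text
pred B [ 0.539  -0.348   0.2165] [array([307.7, 299. ]), array([305.3, 207.3]), array([303.6, 128.7])]
0.27 [ 0.6251 -0.1942  0.3017]
0.235 [ 0.6272 -0.1601  0.2944]
0.18 [ 0.6305 -0.1064  0.283 ]
 world d mm [ 86.2 153.7  85.2] tool units [-0.8   3.76 -5.27] rows>= 6.0
```

```bash
sed -i 's/.1214,.0014,-.0859/.1214,-.0006,-.0859/' h.py; python3 -m inch '[[1,[-0.1,0.1,-0.15],0],[1,[-0.15,0.35,-0.5],0],[1,[-0.15,0.6,-0.85],0],[1,[-0.1,0.75,-1],0],[1,[-0.1,0.7,-1],0],[1,[-0.1,0.65,-0.9],0],[1,[-0.1,0.4,-0.6],0],[1,[0,0.2,-0.25],0]]'
python3 - <<'E'
from h import *
st();delta(beampt(.27,.02)-BO)
for n in ['wrist','side','scene']: cv2.imwrite(f'pics/{n}5.png',optics.get_image(n)[:,:,::-1])
crop('pics/side5.png',330,450,170,290,5,'pics/side5c.png')
crop('pics/scene5.png',220,340,140,260,5,'pics/scene5c.png')
E
```

```text
time_s: 9.17
position: [0.5043, -0.1935, 0.3881]
tool_rot: [[0.548, 0.836, -0.029], [0.004, -0.037, -0.999], [-0.836, 0.548, -0.023]]
ft_force: [0.2, -0.4, -2.6]
grip_width: 0.0124
t 9.17 q [-36.6  18.1  85.5  24.9  51.6  44.1] p [ 0.5043 -0.1935  0.3881] x [ 0.548  0.004 -0.836] z [-0.029 -0.999 -0.023] G [ 0.5893 -0.193   0.2585] F [ 0.15 -0.44 -2.56] w 0.0124
 world d mm [-0.6 -0.1 -0.5] tool units [ 0.   -0.03  0.  ] rows>= 1.0
```

View pics/wrist5.png

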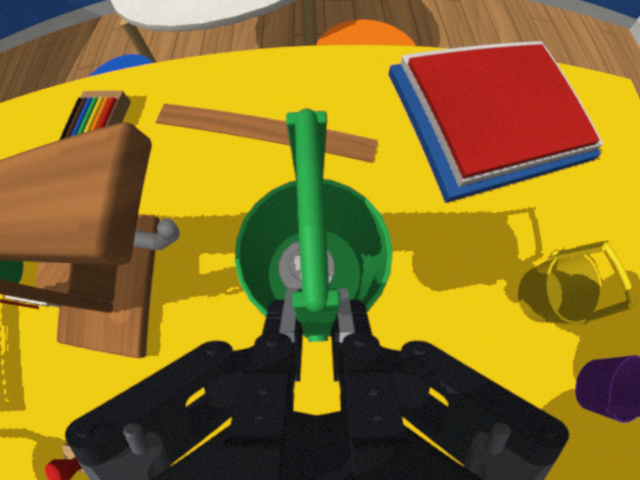

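View pics/side5c.png

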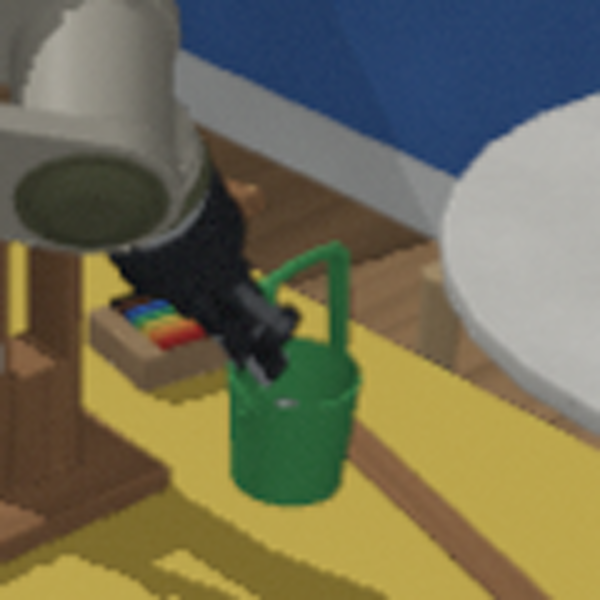

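View pics/scene5c.png

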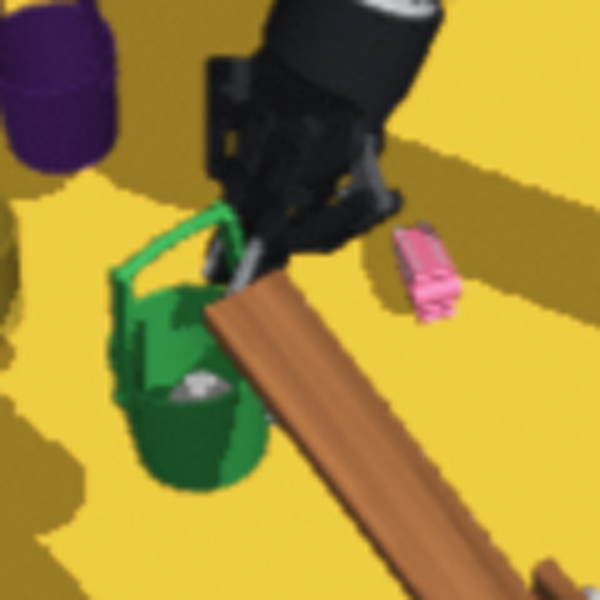

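The wrist view shows the hook lip tip at (172,230), the beam end at about (100-150, 125-265), and the bar from (317,303) to (307,115). I'll overlay the predictions.

Run:
```python
from h import *
np.set_printoptions(precision=4,suppress=True)
P=optics.camera_params('wrist')
im=cv2.imread('pics/wrist5.png')
x0,y0,k=40,90,2.5
c=cv2.resize(im[90:330,40:350],None,fx=k,fy=k,interpolation=cv2.INTER_CUBIC)
def mk(X,col,l):
    u,v=proj('wrist',X,P);print(l,np.round(X,4),round(u,1),round(v,1));cv2.drawMarker(c,(int((u-x0+.5)*k),int((v-y0+.5)*k)),col,0,14,2)
for l,o,d,x in [('lip',.201,.034,0),('seat',.18,.05,0),('tN',.215,-.01,-.022),('tF',.215,-.01,.022),('bN',.215,.006,-.022),('bF',.215,.006,.022)]: mk(beampt(o,d,x=x),(255,0,255),l)
B=np.array(env.observe()['position'])+BO
for x in (-.028,0,.028): mk(B+[x,0,-.002 if x else 0],(255,0,0),'bar')
cv2.imwrite('pics/w5o.png',c)
```

```text
lip [ 0.6291 -0.1298  0.2736] 150.0 225.0
seat [ 0.6301 -0.1126  0.2536] 136.7 236.3
tN [ 0.6068 -0.133   0.3196] 85.1 255.5
tF [ 0.6507 -0.1356  0.3196] 115.2 117.4
bN [ 0.6066 -0.1363  0.304 ] 121.5 266.3
bF [ 0.6505 -0.139   0.304 ] 144.1 139.7
bar [ 0.597  -0.1964  0.2986] 315.6 298.3
bar [ 0.625  -0.1964  0.3006] 312.6 204.2
bar [ 0.653  -0.1964  0.2986] 310.6 127.7
```

View pics/w5o.png

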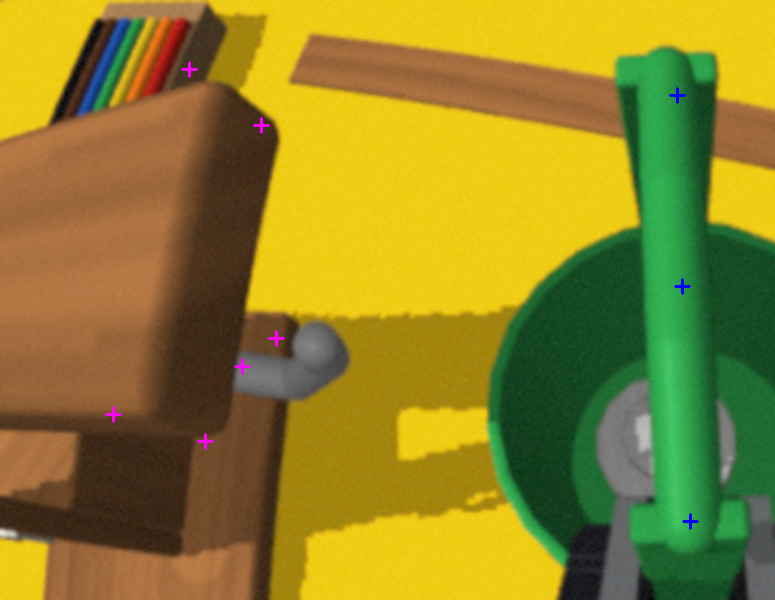

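The beam end and lip sit about 3 mm further out (-y) than the mean estimate. I'll correct the pivot y to 0.0705 and move in along the beam, stopping with the bar above the lip for a check.

```bash
sed -i 's/PIV=(.6415,.0735,.265)/PIV=(.6410,.0705,.265)/' h.py
python3 - <<'E'
from h import *
st()
for o,d in [(.225,.02),(.182,.02),(.18,.05)]: print(o,d,np.round(beampt(o,d),4));delta(beampt(o,d,x=-.002)-BO)
E
```

```text
t 9.32 q [-36.8  18.2  85.6  24.9  51.5  43.9] p [ 0.5036 -0.1958  0.3865] x [ 0.547  0.003 -0.837] z [-0.03  -0.999 -0.023] G [ 0.5883 -0.1953  0.2567] F [-0.3   0.76 -2.87] w 0.0122
0.225 0.02 [ 0.6273 -0.1533  0.2923]
 world d mm [ 0.3 43.2 -8.3] tool units [ 0.24 -0.2  -1.43] rows>= 2.0
0.182 0.02 [ 0.6299 -0.1113  0.2834]
 world d mm [  2.9  85.2 -17.3] tool units [ 0.54 -0.34 -2.83] rows>= 3.0
0.18 0.05 [ 0.6296 -0.1156  0.2536]
 world d mm [  2.6  80.9 -47. ] tool units [ 1.37 -0.88 -2.66] rows>= 3.0
```

```bash
python3 -m inch '[[1,[0.02,-0.02,-0.1],0],[1,[0.04,-0.03,-0.25],0],[1,[0.04,-0.03,-0.3],0],[1,[0.04,-0.04,-0.3],0],[1,[0.04,-0.03,-0.25],0],[1,[0.04,-0.03,-0.15],0],[1,[0.02,-0.02,-0.08],0],[1,[0,0,0],0]]'
python3 - <<'E'
from h import *
P=optics.camera_params('wrist');st()
cv2.imwrite('pics/wrist6.png',optics.get_image('wrist')[:,:,::-1])
np.set_printoptions(precision=4,suppress=True)
im=cv2.imread('pics/wrist6.png')
x0,y0,k=120,80,3
c=cv2.resize(im[80:330,120:380],None,fx=k,fy=k,interpolation=cv2.INTER_CUBIC)[:600]
def mk(X,col,l):
    u,v=proj('wrist',X,P);print(l,np.round(X,4),round(u,1),round(v,1));cv2.drawMarker(c,(int((u-x0+.5)*k),int((v-y0+.5)*k)),col,0,14,2)
for l,o,d,x in [('lip',.201,.034,0),('seat',.18,.05,0),('tN',.215,-.01,-.022),('tF',.215,-.01,.022),('bN',.215,.006,-.022),('bF',.215,.006,.022)]: mk(beampt(o,d,x=x),(255,0,255),l)
B=np.array(env.observe()['position'])+BO
for x in (-.028,0,.028): mk(B+[x,0,-.002 if x else 0],(255,0,0),'bar')
cv2.imwrite('pics/w6o.png',c)
E
```

```text
time_s: 9.98
position: [0.5038, -0.1528, 0.3785]
tool_rot: [[0.547, 0.836, -0.031], [0.002, -0.039, -0.999], [-0.837, 0.547, -0.023]]
ft_force: [-0.4, -0.7, -3.5]
grip_width: 0.0121
t 9.98 q [-32.6  17.2  88.6  23.5  47.9  47.8] p [ 0.5038 -0.1528  0.3785] x [ 0.547  0.002 -0.837] z [-0.031 -0.999 -0.023] G [ 0.5886 -0.1524  0.2488] F [-0.37 -0.73 -3.55] w 0.0121
lip [ 0.6286 -0.1328  0.2736] 256.1 215.8
seat [ 0.6296 -0.1156  0.2536] 224.3 229.8
tN [ 0.6063 -0.136   0.3196] 232.1 247.9
tF [ 0.6502 -0.1386  0.3196] 250.8 85.5
bN [ 0.6061 -0.1393  0.304 ] 258.9 261.5
bF [ 0.65  -0.142  0.304] 270.8 116.4
bar [ 0.5973 -0.1538  0.2908] 316.5 298.3
bar [ 0.6253 -0.1538  0.2928] 313.4 204.2
bar [ 0.6533 -0.1538  0.2908] 311.2 127.7
```

View pics/w6o.png

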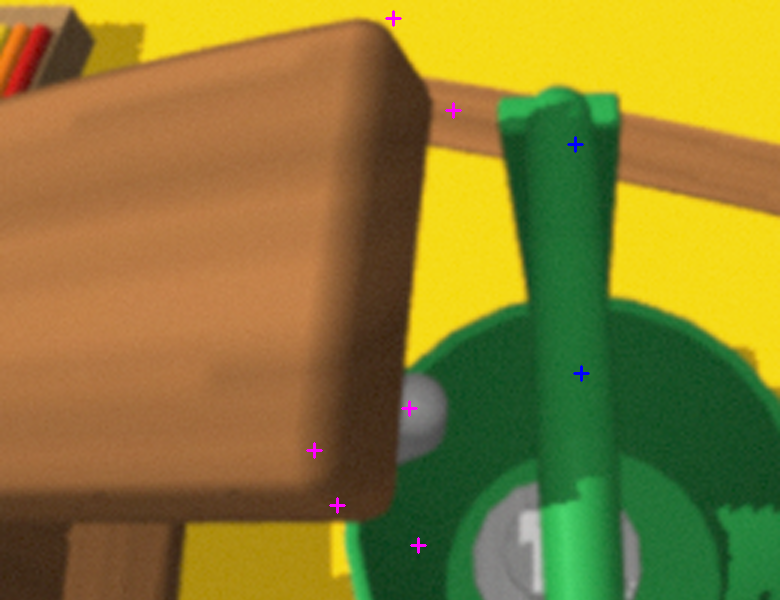

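The beam end now matches within about 2 mm, and the lip tip at (262,216) fits. The bar at (314,204) is outside and above the lip. Moving in over the seat.

```bash
sed -i 's/PIV=(.6410,.0705,.265)/PIV=(.6410,.0715,.265)/' h.py
python3 - <<'E'
from h import *
st()
for o,d in [(.182,.021),(.18,.05)]: print(o,d,np.round(beampt(o,d),4));delta(beampt(o,d,x=-.002)-BO)
E
```

```text
t 10.03 q [-32.6  17.2  88.6  23.5  47.9  47.8] p [ 0.5039 -0.1532  0.3787] x [ 0.547  0.002 -0.837] z [-0.031 -0.999 -0.023] G [ 0.5887 -0.1529  0.249 ] F [-0.19  0.5  -3.19] w 0.0125
0.182 0.021 [ 0.6299 -0.1105  0.2824]
 world d mm [  2.6  43.3 -10.4] tool units [ 0.34 -0.17 -1.44] rows>= 2.0
0.18 0.05 [ 0.6296 -0.1146  0.2536]
 world d mm [  2.3  39.3 -39.2] tool units [ 1.14 -0.7  -1.28] rows>= 2.0
```

```bash
python3 -m inch '[[1,[0.04,-0.02,-0.1],0],[1,[0.06,-0.03,-0.25],0],[1,[0.06,-0.03,-0.3],0],[1,[0.06,-0.03,-0.3],0],[1,[0.05,-0.03,-0.25],0],[1,[0.04,-0.02,-0.15],0],[1,[0.03,-0.02,-0.08],0],[1,[0,0,0],0]]'
python3 - <<'E'
from h import *
P=optics.camera_params('wrist');st()
delta(beampt(.182,.021,x=-.002)-BO)
for n in ['wrist','side','scene']: cv2.imwrite(f'pics/{n}7.png',optics.get_image(n)[:,:,::-1])
crop('pics/side7.png',330,430,180,280,6,'pics/side7c.png')
crop('pics/scene7.png',220,320,160,260,6,'pics/scene7c.png')
E
```

```text
time_s: 10.7
position: [0.5063, -0.1096, 0.368]
tool_rot: [[0.547, 0.836, -0.031], [0.002, -0.038, -0.999], [-0.837, 0.547, -0.023]]
ft_force: [-0.2, 0.1, -2.8]
grip_width: 0.0122
t 10.7 q [-27.8  16.9  91.   21.6  44.2  52.5] p [ 0.5063 -0.1096  0.368 ] x [ 0.547  0.002 -0.837] z [-0.031 -0.999 -0.023] G [ 0.5911 -0.1093  0.2383] F [-0.2   0.07 -2.84] w 0.0122
 world d mm [ 0.2 -0.2  0.3] tool units [-0.    0.01  0.01] rows>= 1.0
```

View pics/wrist7.png

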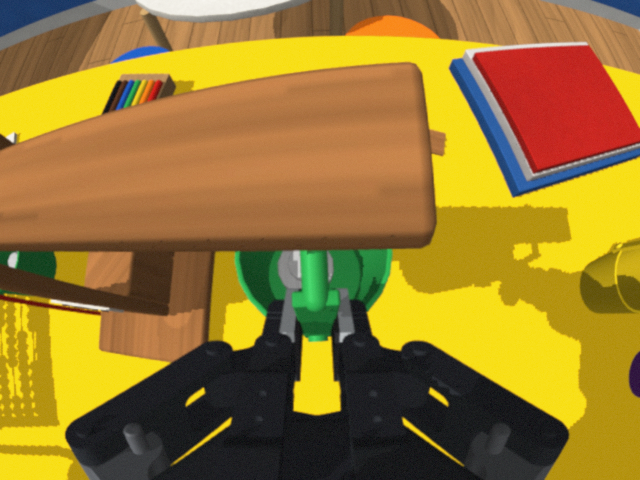

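View pics/side7c.png

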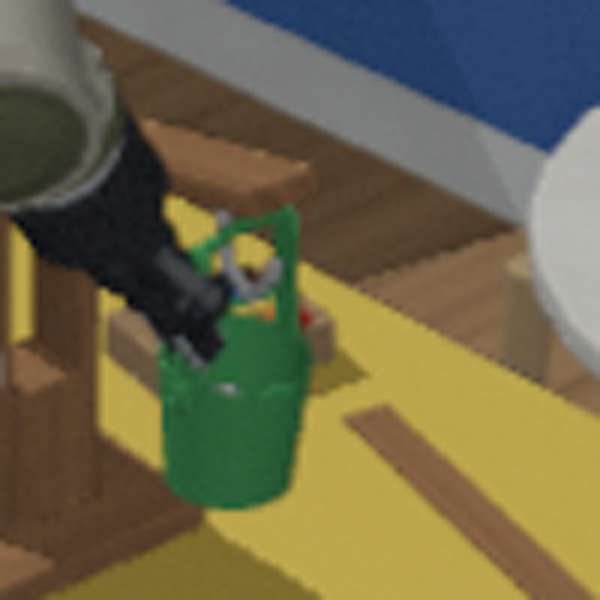

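View pics/scene7c.png

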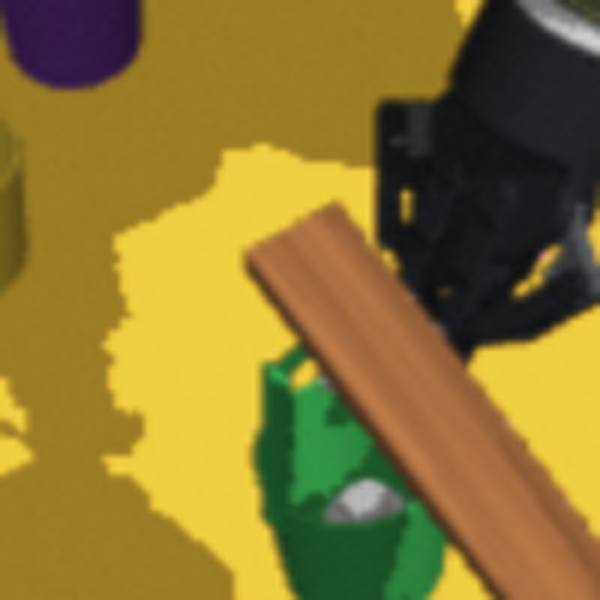

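In the side view the bar (mid at 6x crop (248,228)) is directly above the hook's V bottom at about (248,292), between shank (225,260) and lip (275,270). Lowering towards the seat.

```bash
python3 -m inch '[[1,[0.04,-0.03,0.01],0],[1,[0.09,-0.06,0.02],0],[1,[0.11,-0.07,0.02],0],[1,[0.11,-0.07,0.02],0],[1,[0.11,-0.07,0.02],0],[1,[0.1,-0.06,0.02],0],[1,[0.07,-0.05,0.02],0],[1,[0.03,-0.02,0.01],0]]'
python3 - <<'E'
from h import *
st();delta(beampt(.18,.05,x=-.002)-BO)
for n in ['side']: cv2.imwrite(f'pics/{n}8.png',optics.get_image(n)[:,:,::-1])
crop('pics/side8.png',340,420,190,270,7.5,'pics/side8c.png')
E
```

```text
time_s: 11.52
position: [0.5062, -0.114, 0.3439]
tool_rot: [[0.547, 0.837, -0.032], [0.002, -0.039, -0.999], [-0.837, 0.546, -0.023]]
ft_force: [0.7, -0.3, -3.6]
grip_width: 0.012
t 11.52 q [-28.3  18.6  93.   23.4  41.   49.9] p [ 0.5062 -0.114   0.3439] x [ 0.547  0.002 -0.837] z [-0.032 -0.999 -0.023] G [ 0.5909 -0.1138  0.2141] F [ 0.66 -0.31 -3.59] w 0.012
 world d mm [ 0.   0.1 -4.4] tool units [ 0.12 -0.08 -0.  ] rows>= 1.0
```

View pics/side8c.png

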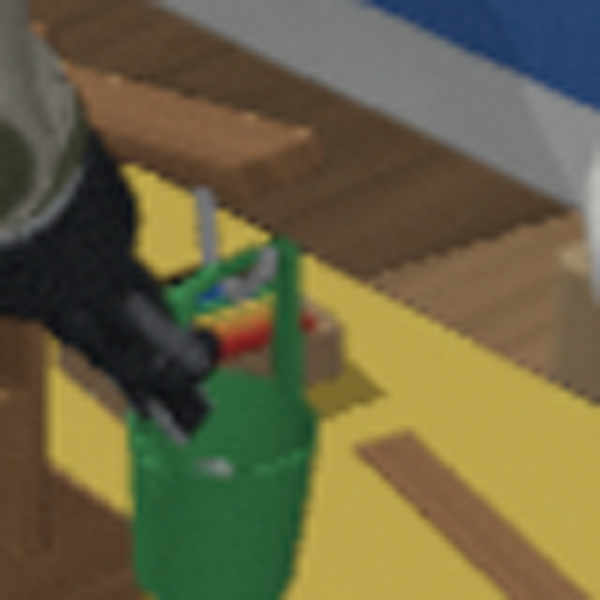

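The bar is between shank and lip, about 4 mm above the seat. Easing down at about 13 mm/s.

```bash
python3 -m inch '[[1,[0.03,-0.02,0],0],[1,[0.03,-0.02,0],0],[1,[0.03,-0.02,0],0],[1,[0.03,-0.02,0],0],[1,[0.03,-0.02,0],0],[1,[0.03,-0.02,0],0],[1,[0.03,-0.02,0],0],[1,[0.03,-0.02,0],0]]'
python3 - <<'E'
from h import *
st();delta(beampt(.18,.05,x=-.002)-BO)
E
python3 -m inch '[[1,[0.03,-0.02,-0.004],0],[1,[0.03,-0.02,-0.004],0],[1,[0.03,-0.02,-0.004],0],[1,[0.03,-0.02,-0.004],0],[1,[0.03,-0.02,-0.004],0],[1,[0.03,-0.02,-0.004],0],[1,[0.03,-0.02,-0.004],0],[1,[0.03,-0.02,-0.004],0]]'
python3 - <<'E'
from h import *
st()
for n in ['side']: cv2.imwrite(f'pics/{n}9.png',optics.get_image(n)[:,:,::-1])
crop('pics/side9.png',340,420,190,270,7.5,'pics/side9c.png')
E
```

```text
time_s: 12.23
position: [0.5062, -0.1138, 0.336]
tool_rot: [[0.548, 0.836, -0.032], [0.001, -0.039, -0.999], [-0.836, 0.548, -0.022]]
ft_force: [0.6, -0.4, -0.7]
grip_width: 0.012
t 12.23 q [-28.3  19.1  93.7  24.1  39.7  49.1] p [ 0.5062 -0.1138  0.336 ] x [ 0.548  0.001 -0.836] z [-0.032 -0.999 -0.022] G [ 0.5912 -0.1136  0.2063] F [ 0.55 -0.42 -0.7 ] w 0.012
 world d mm [-0.  -0.1  3.6] tool units [-0.1   0.06  0.  ] rows>= 1.0
time_s: 12.9
position: [0.5061, -0.1126, 0.3271]
tool_rot: [[0.548, 0.836, -0.032], [0.001, -0.039, -0.999], [-0.837, 0.547, -0.023]]
ft_force: [1.9, -1.5, -1.4]
grip_width: 0.012
t 12.9 q [-28.1  19.7  94.5  24.7  38.4  48.3] p [ 0.5061 -0.1126  0.3271] x [ 0.548  0.001 -0.837] z [-0.032 -0.999 -0.023] G [ 0.591  -0.1124  0.1974] F [ 1.89 -1.5  -1.41] w 0.012
```

View pics/side9c.png

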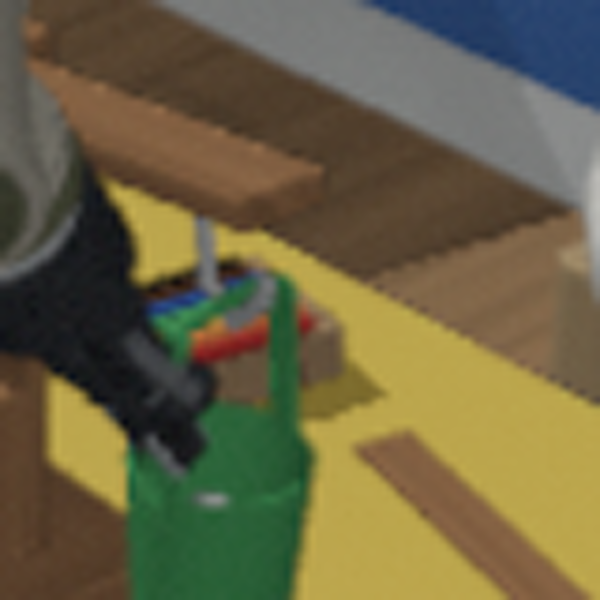

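The beam is tipping with the bar in the V, and the wrist load is dropping as the hook takes the weight. Continuing slowly.

```bash
python3 -m inch '[[1,[0.03,-0.02,-0.005],0],[1,[0.03,-0.02,-0.005],0],[1,[0.03,-0.02,-0.005],0],[1,[0.03,-0.02,-0.005],0],[1,[0.03,-0.02,-0.005],0],[1,[0.03,-0.02,-0.005],0],[1,[0.03,-0.02,-0.005],0],[1,[0.03,-0.02,-0.005],0]]' 
python3 -m inch '[[1,[0.03,-0.02,-0.005],0],[1,[0.03,-0.02,-0.005],0],[1,[0.03,-0.02,-0.005],0],[1,[0.03,-0.02,-0.005],0],[1,[0.03,-0.02,-0.005],0],[1,[0.03,-0.02,-0.005],0],[1,[0.03,-0.02,-0.005],0],[1,[0.03,-0.02,-0.005],0]]'
python3 - <<'E'
from h import *
st()
for n in ['side','scene']: cv2.imwrite(f'pics/{n}10.png',optics.get_image(n)[:,:,::-1])
crop('pics/side10.png',340,420,190,270,7.5,'pics/side10c.png')
crop('pics/scene10.png',220,420,160,400,2.5,'pics/scene10c.png')
E
```

```text
time_s: 13.62
position: [0.5061, -0.1112, 0.3184]
tool_rot: [[0.548, 0.836, -0.032], [0.002, -0.039, -0.999], [-0.837, 0.547, -0.023]]
ft_force: [0.9, -0.9, 0.3]
grip_width: 0.0124
time_s: 14.28
position: [0.506, -0.1098, 0.3098]
tool_rot: [[0.547, 0.836, -0.032], [0.002, -0.039, -0.999], [-0.837, 0.547, -0.023]]
ft_force: [0.9, -0.1, 0.2]
grip_width: 0.0121
t 14.28 q [-27.8  21.   96.1  26.1  35.8  46.8] p [ 0.506  -0.1098  0.3098] x [ 0.547  0.002 -0.837] z [-0.032 -0.999 -0.023] G [ 0.5908 -0.1095  0.1801] F [ 0.91 -0.06  0.2 ] w 0.0121
```

View pics/side10c.png

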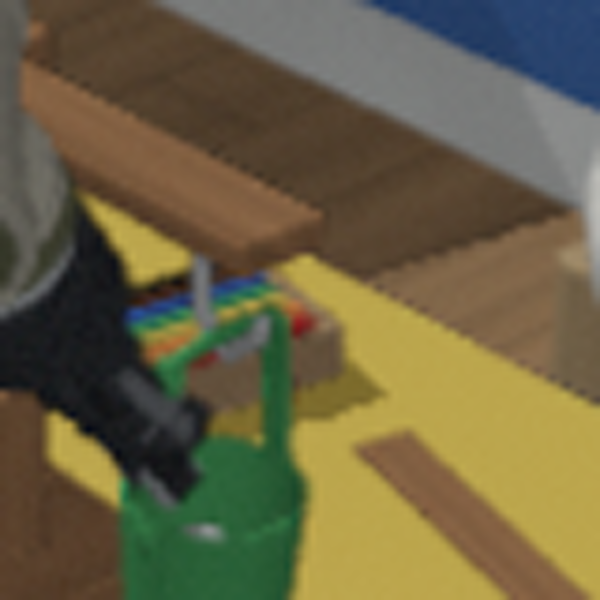

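View pics/scene10c.png

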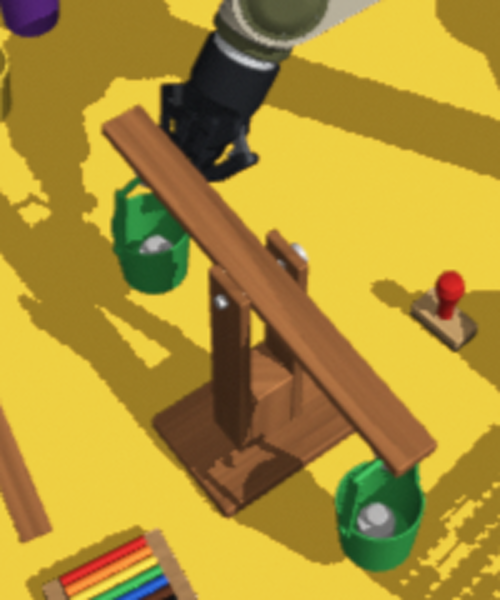

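The beam is nearly level (bar height gives about -0.05 rad) and the wrist load is close to zero. I'll average several force readings to see how far we are from equilibrium.

```bash
cat > f.py <<'E'
from h import *
import sys
F=[]
for i in range(int(sys.argv[1])):
    optics.get_image('wrist');s=env.observe();F.append(list(s['ft_force'])+list(s['wrist_torque']))
F=np.array(F);print('mean',F.mean(0).round(3),'sem',(F.std(0)/len(F)**.5).round(3));st()
E
python3 f.py 24
```

```text
mean [-0.248 -0.734 -0.466 -0.089  0.322 -0.098] sem [0.126 0.091 0.078 0.005 0.006 0.006]
t 15.58 q [-27.8  21.   96.   26.1  35.8  46.8] p [ 0.506  -0.1098  0.3099] x [ 0.547  0.002 -0.837] z [-0.032 -0.999 -0.023] G [ 0.5909 -0.1096  0.1802] F [ 0.39 -0.6  -0.86] w 0.0117
```

The average still shows 0.47 N carried and 0.7 N sideways from the hook. I'll go about 8 mm further down and 1 mm outward.

```bash
python3 -m inch '[[1,[0.02,-0.013,0.005],0],[1,[0.03,-0.02,0.005],0],[1,[0.03,-0.02,0.005],0],[1,[0.03,-0.02,0.005],0],[1,[0.03,-0.02,0.005],0],[1,[0.03,-0.02,0.005],0],[1,[0.03,-0.02,0.005],0],[1,[0.02,-0.013,0.005],0]]' 
python3 f.py 20
```

```text
time_s: 16.25
position: [0.5059, -0.1103, 0.3019]
tool_rot: [[0.547, 0.836, -0.031], [0.003, -0.038, -0.999], [-0.837, 0.547, -0.023]]
ft_force: [0.5, 6.0, 2.2]
grip_width: 0.0124
mean [ 1.213  6.053  1.602  0.508 -0.042  0.752] sem [0.097 0.113 0.122 0.006 0.006 0.008]
t 17.25 q [-27.9  21.6  96.6  26.9  34.8  45.6] p [ 0.5059 -0.1103  0.302 ] x [ 0.547  0.003 -0.837] z [-0.031 -0.999 -0.023] G [ 0.5908 -0.1099  0.1723] F [0.59 5.75 0.37] w 0.0121
```

Sideways force is now 6 N the other way (the V presses inward), so I overdid the outward shift. Moving back inward about 1.7 mm.

```bash
python3 -m inch '[[1,[0,0,-0.01],0],[1,[0,0,-0.01],0],[1,[0,0,-0.01],0],[1,[0,0,-0.01],0],[1,[0,0,-0.01],0],[1,[0,0,-0.007],0],[1,[0,0,0],0],[1,[0,0,0],0]]' 
python3 f.py 16
```

```text
time_s: 17.92
position: [0.506, -0.1092, 0.302]
tool_rot: [[0.548, 0.836, -0.032], [0.001, -0.039, -0.999], [-0.837, 0.547, -0.023]]
ft_force: [0.3, 1.6, 0.1]
grip_width: 0.0122
mean [0.593 1.471 0.28  0.111 0.195 0.2  ] sem [0.125 0.152 0.104 0.008 0.007 0.009]
t 18.72 q [-27.8  21.6  96.7  26.8  34.6  45.9] p [ 0.506  -0.1091  0.302 ] x [ 0.548  0.002 -0.837] z [-0.032 -0.999 -0.023] G [ 0.5908 -0.1089  0.1723] F [0.81 1.8  0.8 ] w 0.0124
```

```bash
python3 -m inch '[[1,[0,0,-0.008],0],[1,[0,0,-0.006],0],[1,[0,0,0],0],[1,[0,0,0],0],[1,[0,0,0],0],[1,[0,0,0],0],[1,[0,0,0],0],[1,[0,0,0],0]]' 
python3 f.py 24
python3 - <<'E'
from h import *
for n in ['side','scene']: cv2.imwrite(f'pics/{n}11.png',optics.get_image(n)[:,:,::-1])
crop('pics/side11.png',340,420,190,270,7.5,'pics/side11c.png')
crop('pics/scene11.png',220,420,160,400,2.5,'pics/scene11c.png')
E
```

```text
time_s: 19.38
position: [0.506, -0.1087, 0.302]
tool_rot: [[0.547, 0.836, -0.032], [0.001, -0.039, -0.999], [-0.837, 0.547, -0.023]]
ft_force: [-0.3, -1.2, -0.3]
grip_width: 0.0124
mean [ 0.297 -0.426 -0.358 -0.072  0.274 -0.056] sem [0.1   0.101 0.097 0.007 0.006 0.006]
t 20.58 q [-27.7  21.6  96.7  26.8  34.6  46. ] p [ 0.506  -0.1087  0.302 ] x [ 0.547  0.002 -0.837] z [-0.032 -0.999 -0.023] G [ 0.5909 -0.1085  0.1723] F [-0.34 -0.41 -0.82] w 0.0117
```

View pics/side11c.png

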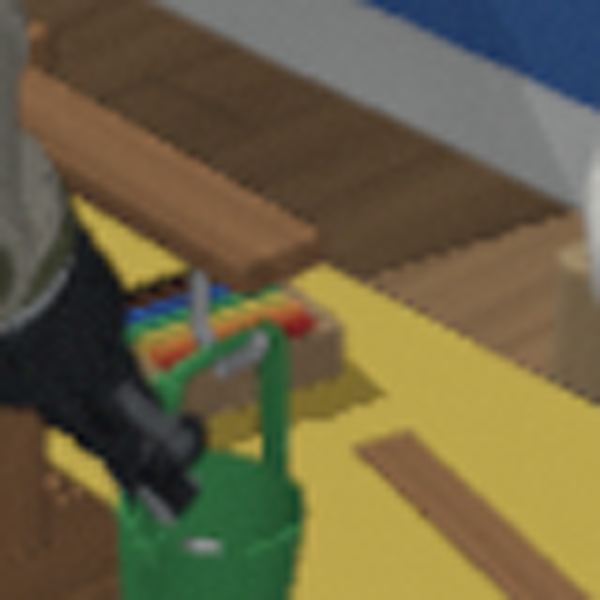

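View pics/scene11c.png

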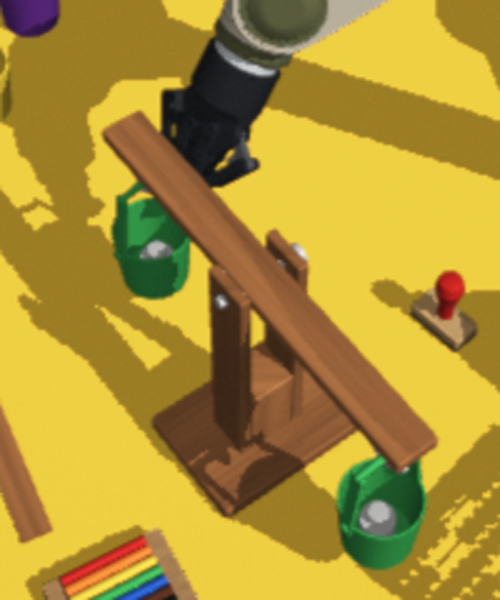

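```bash
python3 -m inch '[[1,[0.02,-0.013,-0.006],0],[1,[0.03,-0.02,-0.008],0],[1,[0.03,-0.02,-0.008],0],[1,[0.03,-0.02,-0.008],0],[1,[0.02,-0.013,-0.006],0],[1,[0.01,-0.006,0],0],[1,[0,0,0],0],[1,[0,0,0],0]]' 
python3 f.py 24
```

```text
time_s: 21.35
position: [0.506, -0.1074, 0.2971]
tool_rot: [[0.548, 0.836, -0.032], [0.002, -0.039, -0.999], [-0.837, 0.547, -0.023]]
ft_force: [0.4, 0.3, 0.3]
grip_width: 0.0121
mean [1.029 0.997 0.236 0.075 0.143 0.126] sem [0.082 0.095 0.084 0.007 0.006 0.006]
t 22.55 q [-27.6  22.   97.1  27.2  33.8  45.5] p [ 0.506  -0.1075  0.297 ] x [ 0.547  0.002 -0.837] z [-0.032 -0.999 -0.023] G [ 0.5909 -0.1073  0.1673] F [ 1.37  1.67 -0.12] w 0.0121
```

We're within about 0.1 N of equilibrium, with the beam at about +0.03 rad. Next: a small sideways trim, lower the grip force to 20 N, then open gradually.

```bash
python3 -m inch '[[1,[0,0,-0.008],0],[1,[0,0,0],0],[1,[0,0,0],0],[1,[0,0,0],0],[1,[0,0,0],0],[1,[0,0,0],0],[1,[0,0,0],0],[1,[0,0,0],0]]' 20
python3 f.py 10
python3 -m inch '[[0.8,[0,0,0],0],[0.76,[0,0,0],0],[0.74,[0,0,0],0],[0.72,[0,0,0],0],[0.7,[0,0,0],0],[0.68,[0,0,0],0],[0.66,[0,0,0],0],[0.64,[0,0,0],0]]' 20
python3 f.py 4
```

```text
time_s: 23.22
position: [0.506, -0.1073, 0.297]
tool_rot: [[0.547, 0.836, -0.032], [0.001, -0.039, -0.999], [-0.837, 0.547, -0.023]]
ft_force: [1.0, -0.6, 1.0]
grip_width: 0.0121
mean [ 0.876 -0.205  0.142 -0.044  0.214 -0.012] sem [0.228 0.145 0.142 0.008 0.009 0.009]
t 23.72 q [-27.5  22.   97.1  27.2  33.8  45.5] p [ 0.506  -0.1073  0.297 ] x [ 0.547  0.002 -0.837] z [-0.032 -0.999 -0.023] G [ 0.5909 -0.107   0.1673] F [1.23 0.01 0.69] w 0.0118
time_s: 24.38
position: [0.506, -0.1072, 0.297]
tool_rot: [[0.547, 0.836, -0.032], [0.002, -0.039, -0.999], [-0.837, 0.547, -0.023]]
ft_force: [-0.8, -0.1, -0.6]
grip_width: 0.0154
mean [ 0.096  0.476 -0.388 -0.02   0.239  0.003] sem [0.303 0.1   0.119 0.011 0.022 0.008]
t 24.58 q [-27.5  22.   97.1  27.2  33.8  45.5] p [ 0.506  -0.1072  0.297 ] x [ 0.547  0.002 -0.837] z [-0.032 -0.999 -0.023] G [ 0.5909 -0.107   0.1673] F [-0.09  0.63 -0.72] w 0.0152
```

```bash
python3 -m inch '[[0.62,[0,0,0],0],[0.6,[0,0,0],0],[0.58,[0,0,0],0],[0.56,[0,0,0],0],[0.54,[0,0,0],0],[0.52,[0,0,0],0],[0.5,[0,0,0],0],[0.48,[0,0,0],0]]' 20
python3 f.py 4
python3 - <<'E'
from h import *
for n in ['side','wrist','scene']: cv2.imwrite(f'pics/{n}12.png',optics.get_image(n)[:,:,::-1])
crop('pics/side12.png',340,420,190,270,7.5,'pics/side12c.png')
crop('pics/scene12.png',220,420,160,400,2.5,'pics/scene12c.png')
E
```

```text
time_s: 25.25
position: [0.506, -0.1073, 0.297]
tool_rot: [[0.547, 0.836, -0.032], [0.002, -0.039, -0.999], [-0.837, 0.547, -0.023]]
ft_force: [0.0, 1.3, 0.1]
grip_width: 0.0222
mean [-0.192  0.075  0.179  0.     0.238  0.013] sem [0.246 0.308 0.29  0.011 0.023 0.013]
t 25.45 q [-27.5  22.   97.1  27.2  33.8  45.5] p [ 0.506  -0.1073  0.297 ] x [ 0.547  0.002 -0.837] z [-0.032 -0.999 -0.023] G [ 0.5909 -0.107   0.1673] F [-0.33  0.96  0.41] w 0.0224
```

View pics/side12c.png

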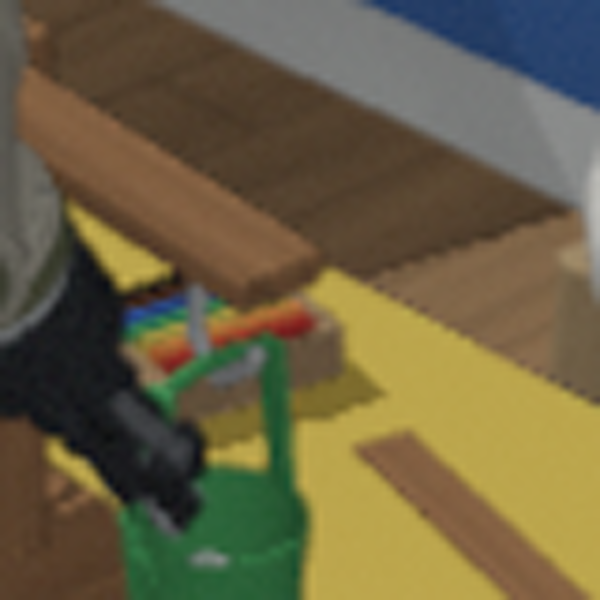

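View pics/wrist12.png

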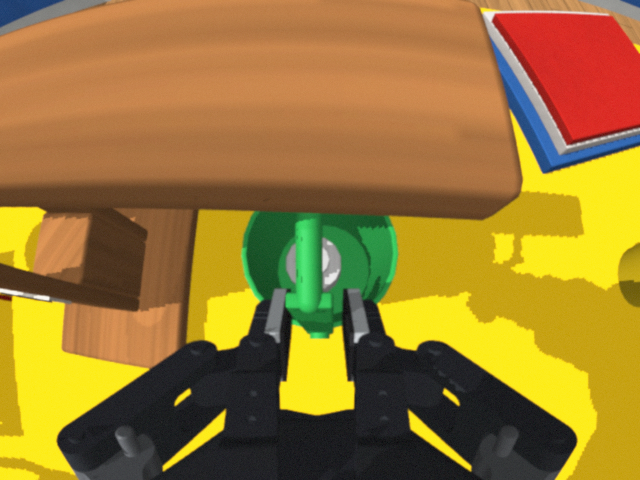

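View pics/scene12c.png

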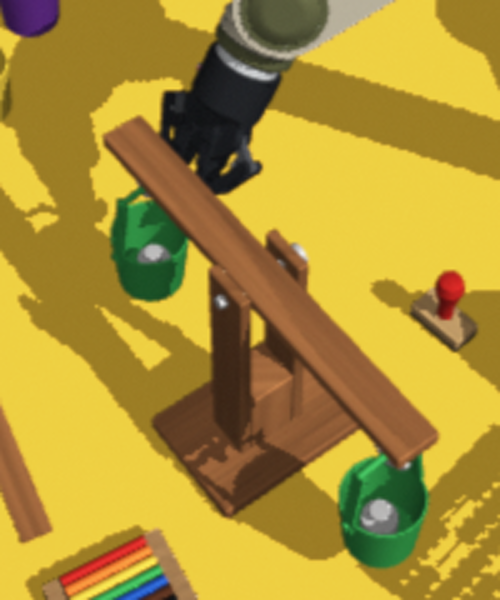

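The cup hangs on the hook. The leg at (317,315) is free between the pads (275 and 355), and the beam is near level. I'll open a bit more, then back straight out along the tool axis.

```bash
python3 -m inch '[[0.4,[0,0,0],0],[0.3,[0,0,0],0],[0.2,[0,0,0],0],[0.1,[0,0,0],0],[0.1,[0,0,0],0],[0.1,[-0.1,0,0],0],[0.1,[-0.2,0,0],0],[0.1,[-0.3,0,0],0]]' 20
python3 -m inch '[[0.1,[-0.4,0,0],0],[0.1,[-0.5,0,0],0],[0.1,[-0.5,0,0],0],[0.1,[-0.5,0,0],0],[0.1,[-0.5,0,0],0],[0.1,[-0.5,0,0],0],[0.1,[-0.3,0,0],0],[0.1,[-0.1,0,0],0]]'
python3 - <<'E'
from h import *
st()
for n in ['side','wrist','scene']: cv2.imwrite(f'pics/{n}13.png',optics.get_image(n)[:,:,::-1])
crop('pics/side13.png',340,420,190,270,7.5,'pics/side13c.png')
crop('pics/scene13.png',220,420,160,400,2.5,'pics/scene13c.png')
E
```

```text
time_s: 26.27
position: [0.4959, -0.1073, 0.3122]
tool_rot: [[0.547, 0.837, -0.032], [0.002, -0.039, -0.999], [-0.837, 0.546, -0.023]]
ft_force: [0.3, -0.1, -0.1]
grip_width: 0.0382
time_s: 26.93
position: [0.4411, -0.1073, 0.3968]
tool_rot: [[0.55, 0.835, -0.032], [-0.0, -0.039, -0.999], [-0.835, 0.549, -0.021]]
ft_force: [-0.4, -0.3, -0.4]
grip_width: 0.0385
t 26.93 q [-31.9   8.8  96.9  23.2  47.6  48.6] p [ 0.4411 -0.1073  0.3968] x [ 0.55  -0.    -0.835] z [-0.032 -0.999 -0.021] G [ 0.5262 -0.1073  0.2673] F [-0.43 -0.28 -0.42] w 0.0385
```

View pics/side13c.png

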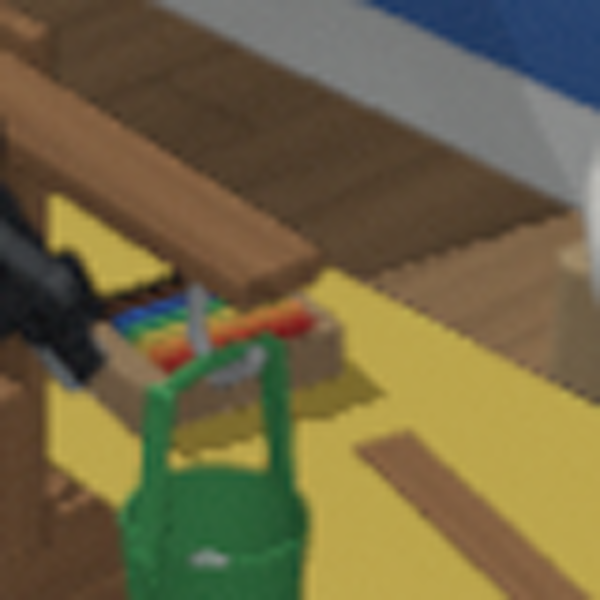

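View pics/wrist13.png

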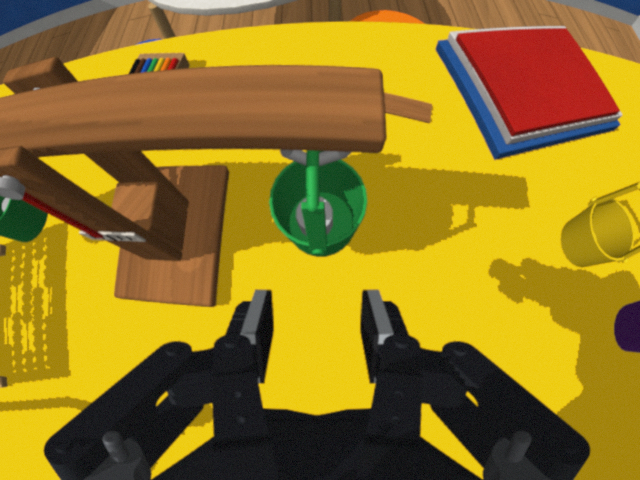

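View pics/scene13c.png

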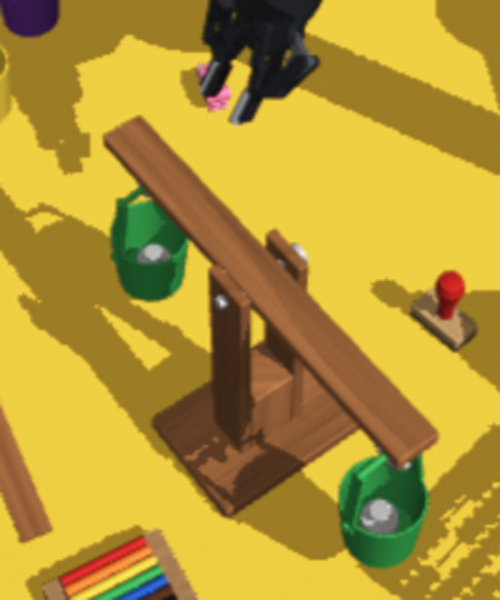

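The gripper is clear and the cup hangs on the hook. I'll wait a little, then check stillness and level.

```bash
Z='x'; python3 -m inch '[[0.1,[0,0,0],0],[0.1,[0,0,0],0],[0.1,[0,0,0],0],[0.1,[0,0,0],0],[0.1,[0,0,0],0],[0.1,[0,0,0],0],[0.1,[0,0,0],0],[0.1,[0,0,0],0]]' >/dev/null
python3 -m inch '[[0.1,[0,0,0],0],[0.1,[0,0,0],0],[0.1,[0,0,0],0],[0.1,[0,0,0],0],[0.1,[0,0,0],0],[0.1,[0,0,0],0],[0.1,[0,0,0],0],[0.1,[0,0,0],0]]'
python3 - <<'E'
from h import *
from scipy.optimize import minimize_scalar
a=[]
for i in range(6):
    im={n:optics.get_image(n)[:,:,::-1].astype(int) for n in ('scene','side')}
    a.append(im)
old=cv2.imread('pics/scene13.png').astype(int)
roi=(slice(190,400),slice(250,420))
print('noise-level diffs',[round(np.abs(a[0]['scene'][roi]-a[i]['scene'][roi]).mean(),2) for i in (1,3,5)],'vs 2s ago',round(np.abs(old[roi]-a[5]['scene'][roi]).mean(),2), 'max blurred',[int(cv2.GaussianBlur(np.abs(a[0]['side'][180:300,300:430]-a[5]['side'][180:300,300:430]).astype(np.float32),(5,5),0).max())])
cv2.imwrite('pics/scene14.png',a[5]['scene'].astype(np.uint8));cv2.imwrite('pics/side14.png',a[5]['side'].astype(np.uint8))
# cup centroids
for k in (0,5):
    h=cv2.cvtColor(a[k]['scene'].astype(np.uint8),cv2.COLOR_BGR2HSV);m=cv2.inRange(h,(50,90,30),(85,255,255));n,l,s,c=cv2.connectedComponentsWithStats(m)
    print([c[i].round(2).tolist() for i in range(1,n) if s[i][4]>250])
# tilt: top corners, scene picks from crop13 (2.5x, off 220,160)
pk={('f'):[(105,136),(142,118)],('l'):[(398,465),(436,437)]}
for nm,o in (('f',.215),('l',-.215)):
    for (x,y),xx in zip(pk[nm],(.022,-.022)):
        u,v=220+x/2.5,160+y/2.5
        r=minimize_scalar(lambda t:np.hypot(*(np.array(proj('scene',beampt(o,-.01,t,xx)))-(u,v))),bounds=(-.25,.25),method='bounded')
        print(nm,'theta',round(r.x,3),'px err',round(r.fun,2))
crop('pics/scene14.png',240,420,190,400,2.8,'pics/scene14c.png')
E
```

```text
time_s: 28.42
position: [0.442, -0.1075, 0.3949]
tool_rot: [[0.548, 0.836, -0.032], [0.001, -0.039, -0.999], [-0.837, 0.547, -0.023]]
ft_force: [0.7, 1.2, -0.6]
grip_width: 0.0381
noise-level diffs [np.float64(0.58), np.float64(0.58), np.float64(0.58)] vs 2s ago 0.63 max blurred [4]
[[278.54, 259.35], [372.84, 363.33]]
[[278.54, 259.35], [372.82, 363.32]]
f theta 0.054 px err 2.82
f theta 0.075 px err 1.85
l theta -0.018 px err 0.2
l theta -0.037 px err 1.51
```

View pics/scene14c.png

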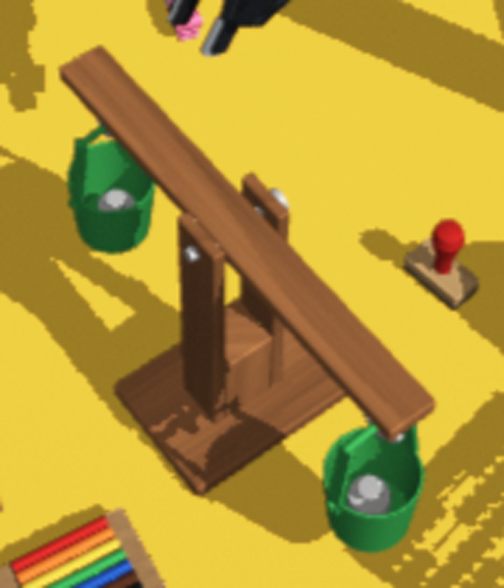

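View pics/side14.png

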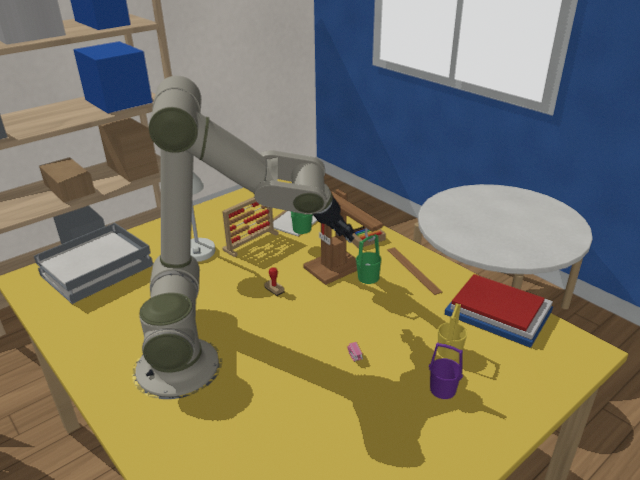

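Both cups hang still (centroids constant to 0.02 px), the beam is near level at about +0.02 rad, and the bystanders look unmoved. Handing in.

```bash
python3 -c "
from rig import env
print(env.close_job())"
```

```text
the job is handed in; nothing more can be done
None
```

The green cup, with its weight inside, now hangs on the free hook. The gripper has let go and backed clear, and I handed the job in at about 29 s of the 58 s allowed. No verdict was reported.

**How it was done:** The moves cannot pitch the tool, so I pushed the arm against its elbow limit. That gave a 33° lean back towards the robot, and it held for the rest of the job. I then gripped the cup by its near leg and brought the bar in over the hook from the outer end. I eased it down at about 13 mm/s until the wrist carried almost no load, and opened the fingers slowly.

**Last checks:**
- **Cups:** both hang on their hooks with their weights inside. Their image positions stayed the same to within 0.02 px over the last 0.6 s before hand-in.
- **Beam:** it is near level, at roughly +0.02 rad. The corner readings disagree, from -0.04 to +0.075 rad, because the pivot position is only good to a few mm; all are within the 0.13 rad limit.
- **Gripper and desk:** the gripper is clear of the cup and beam. The bystanders look unmoved, but I checked them only by eye.

**What disagreed or went wrong:**
- The scene and side cameras differed by several mm on where the cup and balance stand; the wrist camera settled it.
- During lowering I shifted the bar about 1 mm too far outward. The hook pushed back with 6 N sideways until I moved it back before letting go.
- I could not measure the beam's swing speed directly. The slow lowering and the unchanged pictures after release suggest it stayed far below the limit.

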